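# Take the pile apart and put each thing on its shadow mat

### The arm

A 6-joint arm with a two-finger parallel gripper is mounted at the origin on the work surface; the furniture and walls round the work are solid. World frame = base frame: x ahead of the robot, y to its left, z up, the work surface at z = 0. Lengths are in m, angles in rad, forces in N, time in s.
With the tool pointing down it reaches from about 0.25 to 0.725 m from the base axis. Payload 9.7 kg.
Tool frame: the origin (TCP) lies at the very end of the fingers, on their centre line; the grasp point (between the pads) lies 19 mm behind it; z points along the fingers, y is the direction in which the jaws open and shut (so a half turn about z gives the same grasp; the last joint's range is limited). The gripper opens to 85 mm and grips with 20 to 120 N. Pads are 22 mm wide; open, the fingers measure 114 mm over their backs; the gripper's body (76 mm by 85 mm) begins 54 mm behind the grasp point. The pads swing forward as they close: fully open they stand 13 mm farther back than shut.
Start: joints at [1.298, 0.087, 0.176, 1.66, 0, 1.571], TCP at [0.148, 0.53, 0.231] pointing down, gripper open.
Joint ranges: [-3.13, 3.13], [-0.85, 1.81], [-1.15, 1.24], [-2.2, 2.28], [-1.44, 1.52], [-3.14, 3.14]. Speed limits (rad/s): [2.22, 2.22, 2.57, 3.14, 3.14, 3.14].

### API

Orientations are given as a rotation vector (axis times angle).
In Python, from cell import status, viewer, ticket gives the robot as it stands. The module is installed in compiled form; this text tells all that it offers.
- The arm moves only by the tool send_rows, never from a script. Its argument "deltas" is a list of rows, each an object with "hand": the closure, from 0 (fully open) to 1 (shut); "delta_pos": the shift along the tool's x, y, z in mm, a list of three; "twist": the turn about the tool's z in degrees. In form: [{"hand": hand, "delta_pos": [dx, dy, dz], "twist": twist}, ...]. A call has 1 to 5 rows; each row shifts and turns the commanded pose from where the row before left it, along the tool's axes as they then stand; what a row does not reach is not made up. A row lasts 1/10 s, in which the tool goes at most 50 mm and 8.59 degrees, less where a joint would pass 70% of its speed; a pose out of reach is approached as far as the arm can. A call with a gripper value outside its range is refused whole. The fingers move at their own pace and stop on an object; "squeeze" is the grip in N (left out, the last holds). Time passes only in rows, so rows that do not move let the fingers close. It gives the time, the measured TCP pose, the force and the opening at its end, in the units of the state.
- status.get_obs(): the state, without advancing time (a new reading comes with each control period).
- viewer.read_camera(name): name is "side" or "top"; returns a dict with "img" (420x560x3 uint8, blue, green, red), "range_z" (420x560 float32, m along the optical axis (not along the pixel's ray), 0 where there is no reading), "mtx" (3x3 intrinsics, pixels), "origin" and "orientation" of the camera in the world. Camera axes: x right, y up, looking along -z (the intrinsics and any distortion apply to the point x, -y, -z); pixel columns grow to the right and rows downward; lengths in m; the calibration is good to about 2 mm. A picture is of the moment at which its call begins.
- ticket.close_job(): hands the job in, once; it reports no verdict.
The state is a dict: "time_s": time; "joints": joint angles; "dq": joint speeds; "joint_efforts": joint torques, N m; "tool_pos": TCP position; "eef_rot": TCP orientation; "force": force on the tool from outside, world axes, zero at the start; "ft_torque": the same for the moment, N m; "width": opening from 0.0 (shut) to 1.0 (fully open).
Only numpy, scipy, OpenCV 4.12 (cv2) and the standard library are available. Lean on these libraries where they do the work, as an engineer would, in place of code of your own. Each camera call takes 0.05 s, during which the arm holds its last target.

### The job

Take the pile apart from the top down and set each thing, the right way up, on the dark mat that shows its own shape, centred on that shape and, for the steel bar, in line with it: first the brass die, then the steel bar, then the green tape, then the masking tape. Have each one standing on its mat before you take the next, let go of everything, and leave the oil bottle standing where it is.

Things in the scene. Friction and masses are not known exactly. Their poses are not given: they have to be found in the camera images.
- die_center (a point): brass rivet die on top of the pile: upright turned cylinder 28 mm in diameter and 22 mm high with a small pin (10 mm wide, 5 mm high) on top; the point is on its axis, 10 mm above its foot; z up
- bar_center (a point): steel bucking bar under the die: 80 mm long (x), 34 mm wide (y), flat underneath, 28 mm high over the 56 mm at the -x end, stepped down to 14 mm at the other; about 0.45 kg, centre of mass about 4 mm from the point towards -x. Point: mid length and width, 14 mm above its underside; z up. Take it across its width. The die stands about 12 mm from the point towards -x. Either end may lie either way on the mat
- green_center (a point): green tape roll below the bar: flat ring, 80 mm outside diameter, 50 mm hole, 18 mm high, 0.05 kg; the point is in the middle of its hole, half-way up (9 mm); z is the ring's axis. Take it by the ring wall (about 16 mm thick; its middle runs at a radius of 33 mm), one finger in the hole; either face may lie down
- masking_center (a point): beige masking tape roll at the bottom of the pile, on the bench: flat ring, 104 mm outside diameter, 68 mm hole, 24 mm high, 0.09 kg; the point is in the middle of its hole, half-way up (12 mm); z is the ring's axis. Take it by the ring wall (about 19 mm thick; its middle runs at a radius of 43 mm), one finger in the hole; either face may lie down
- mat_die_spot (a point): a dark rectangular mat, 4 mm thick, fixed to the bench top, with a small gold disc, 28 mm in diameter (place of the brass die); the mat is 70 by 70 mm; the point is the centre of the coloured shape, on the mat's top face 4 mm above the bench; z up
- mat_bar_spot (a point): a dark rectangular mat, 4 mm thick, fixed to the bench top, with a light grey oblong 80 by 34 mm (place of the steel bar); the mat is 116 by 70 mm; the point is the centre of the coloured shape, on the mat's top face 4 mm above the bench; x along the oblong's length, z up
- mat_green_spot (a point): a dark rectangular mat, 4 mm thick, fixed to the bench top, with a green ring of 80 mm outside and 50 mm inside diameter (place of the green tape); the mat is 104 by 104 mm; the point is the centre of the coloured shape, on the mat's top face 4 mm above the bench; z up
- mat_big_spot (a point): a dark rectangular mat, 4 mm thick, fixed to the bench top, with a beige ring of 104 mm outside and 68 mm inside diameter (place of the masking tape); the mat is 124 by 124 mm; the point is the centre of the coloured shape, on the mat's top face 4 mm above the bench; z up
- oil_center (a point): bystander: an upright cream squeeze bottle of oil with a red nozzle, 52 mm in diameter and 140 mm high, beyond the pile; the point is on its axis 48 mm above the bench; z up. To be left standing
Mind the look-alikes: they are no part of the job. There is more than one size of the part that bears green_center; the job needs the larger. Leave any turquoise look-alike of the part that bears bar_center alone.

How it is judged:
On the way, in this order (a step that is already met when the one before it is completed fails the run):
1. the brass die stands released on its mat (horizontal distance between die_center and mat_die_spot below 0.012 m and z of die_center in the frame of mat_die_spot below 0.016 m and angle between die_center's own z axis and vertical below 0.15 rad and contact force between the fingers and die below 0.1 N and linear speed of die below 0.02 m/s), for 0.2 s.
2. then the steel bar lies released on its mat (horizontal distance between bar_center and mat_bar_spot below 0.012 m and z of bar_center in the frame of mat_bar_spot below 0.02 m and angle between bar_center's own z axis and vertical below 0.15 rad and contact force between the fingers and bar below 0.1 N and linear speed of bar below 0.02 m/s and angle between the x axis of bar_center and the x axis of mat_bar_spot, either way round below 0.2 rad), for 0.2 s.
3. then the green tape lies released on its mat (horizontal distance between green_center and mat_green_spot below 0.012 m and z of green_center in the frame of mat_green_spot below 0.015 m and angle between the z axis of green_center and the z axis of mat_green_spot, either way round below 0.15 rad and contact force between the fingers and green below 0.1 N and linear speed of green below 0.02 m/s), for 0.2 s.
4. then the masking tape lies released on its mat (horizontal distance between masking_center and mat_big_spot below 0.012 m and z of masking_center in the frame of mat_big_spot below 0.018 m and angle between the z axis of masking_center and the z axis of mat_big_spot, either way round below 0.15 rad and contact force between the fingers and masking below 0.1 N and linear speed of masking below 0.02 m/s), for 0.2 s.
At the end, for the whole second after the job is handed in: All four rest, released, on their own mats: each centre within 12 mm of the centre of its coloured shape and less than 6 mm too high, tilted under 0.15 rad, the bar in line with its oblong within 0.2 rad (either way round) (all of step 1 and all of step 2 and all of step 3 and all of step 4); the robot touches nothing.
It fails at once if the oil bottle is knocked over or pushed away by more than 40 mm (angle between oil_center's own z axis and vertical above 0.5 rad or distance of oil_center from where it was at the start of the episode above 0.04 m).
It also fails if it takes over 104 s, if anything falls off the work surface, if the arm or the gripper's body presses on something with over 40 N, if the wrist force passes 120 N, or if a joint passes its speed limit or range.

## Working session

There is one attempt and no reset: what is moved stays moved. The work goes in short steps, Python scripts to look and compute and a tool call to move; the robot and the scene stay as the last step left them, time stands still between calls to the robot, and variables do not carry over. Pictures are saved under pics/ and viewed, and the job is handed in when it is done.

Besides the shell and the picture viewer there is one more tool, called after "Request:" as a command line: name --argument value ..., lists and objects as JSON in quotes. send_rows: Moves the arm, as the interface text tells. Its arguments: {"type":"object","properties":{"deltas":{"type":"array","items":{"type":"object","properties":{"hand":{"type":"number"},"delta_pos":{"type":"array","items":{"type":"number"}},"twist":{"type":"number"}}}},"squeeze":{"type":"number"}},"required":["deltas"]}

```bash
mkdir -p pics; ls; cat > h.py <<'E'
import numpy as np, cv2
from cell import status, viewer, ticket
from scipy.spatial.transform import Rotation as R
def rot(o):
    o=np.array(o,float)
    return o if o.shape==(3,3) else R.from_rotvec(o.ravel()).as_matrix()
def cam(n):
    c=viewer.read_camera(n); c['R']=rot(c['orientation']); c['o']=np.array(c['origin'],float); return c
def ray(c,u,v):
    p=np.stack([np.ravel(u),np.ravel(v),np.ones(np.size(u))]).astype(float)
    d=np.linalg.inv(c['mtx'])@p
    d[1]*=-1; d[2]*=-1
    return (c['R']@d).T
def onz(c,u,v,z):
    d=ray(c,u,v); return c['o']+d*((z-c['o'][2])/d[:,2])[:,None]
def pts(c):
    h,w=c['range_z'].shape; u,v=np.meshgrid(np.arange(w),np.arange(h))
    return (c['o']+ray(c,u,v)*c['range_z'].reshape(-1,1)).reshape(h,w,3)
def proj(c,P):
    q=c['R'].T@(np.array(P)-c['o']); q=q*[1,-1,-1]; q=c['mtx']@q; return q[:2]/q[2]
E
python3 - <<'E'
from h import *
print(status.get_obs())
for n in('top','side'):
    c=cam(n); cv2.imwrite(f'pics/{n}0.png',c['img']); print(n,c['mtx'],c['o'],c['orientation'],c.keys())
E
```

```text
pics
{'time_s': 0.0, 'joints': array([1.29798505e+00, 8.74428274e-02, 1.75103975e-01, 1.65979465e+00,
       2.98131669e-05, 1.57079505e+00]), 'dq': array([-0.00020596, -0.00036702,  0.00121647,  0.000416  , -0.0001026 ,
       -0.00056224]), 'joint_efforts': array([ 2.57096413e-03, -5.20392823e+01,  4.64797354e+01,  1.64259440e-02,
        1.14539894e-04, -1.57554030e-05]), 'tool_pos': array([0.14811939, 0.52943189, 0.23057708]), 'eef_rot': array([-4.27172493e-01, -3.11220111e+00,  2.07441528e-03]), 'force': array([-0.41021235,  0.1445391 ,  0.33777574]), 'ft_torque': array([ 0.01242786, -0.05045505,  0.02862762]), 'width': 0.9986907805703412}
top [[493.02872374   0.         282.62512384]
 [  0.         493.02872374 203.86593805]
 [  0.           0.           1.        ]] [0.32484634 0.01102322 1.17432703] [ 0.1677216  -0.15160574 -1.45135703] dict_keys(['img', 'range_z', 'mtx', 'origin', 'orientation', 'R', 'o'])
side [[381.3631374    0.         276.56150401]
 [  0.         381.3631374  207.90997817]
 [  0.           0.           1.        ]] [ 0.21577118 -0.51087752  0.61644318] [ 0.84847557 -0.23974789 -0.48600156] dict_keys(['img', 'range_z', 'mtx', 'origin', 'orientation', 'R', 'o'])
```

View pics/top0.png

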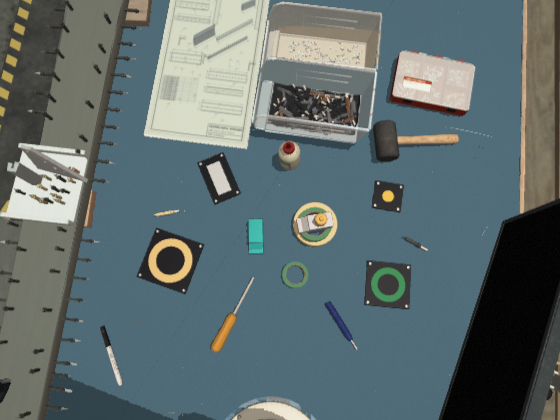

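View pics/side0.png

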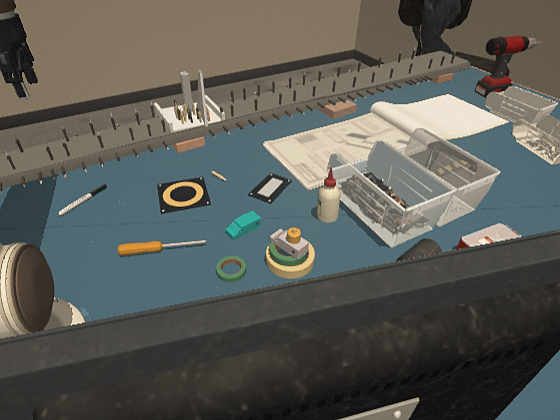

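The top view shows the pile at about (315,224). The mats are gold disc (388,196), oblong (218,178), green ring (388,284) and beige ring (170,261), and the bottle is at (289,154). Green ring candidates are the loose ring at (295,274) and the ring in the pile at (315,235). Bar candidates are the turquoise bar at (256,236) and the steel bar in the pile. I'll enlarge the image and measure.

```bash
python3 - <<'E'
from h import *
c=cam('top'); s=cam('side')
a=cv2.resize(c['img'][185:300,265:365],None,fx=5,fy=5,interpolation=cv2.INTER_CUBIC)
b=cv2.resize(s['img'][215:290,205:325],None,fx=5,fy=5,interpolation=cv2.INTER_CUBIC)
cv2.imwrite('pics/crop_t.png',a); cv2.imwrite('pics/crop_s.png',b)
P=pts(c)
hsv=cv2.cvtColor(c['img'],cv2.COLOR_BGR2HSV)
for n,(u,v) in dict(die=(388,196),bar=(218,178),gr=(388,284),big=(170,261),pile=(315,224),small=(295,274),oil=(289,154)).items():
    print(n,hsv[v,u],P[v,u])
def blob(name,box,m,z):
    x0,y0,x1,y1=box; mm=np.zeros_like(m); mm[y0:y1,x0:x1]=m[y0:y1,x0:x1]
    cs,_=cv2.findContours(mm,cv2.RETR_EXTERNAL,cv2.CHAIN_APPROX_NONE)
    k=max(cs,key=cv2.contourArea); w=onz(c,k[:,0,0],k[:,0,1],z)[:,:2].astype(np.float32)*1000
    (r0,r1,ang)=cv2.minAreaRect(w); print(name,'rect c',np.round(r0,1),np.round(r1,1),round(ang,1),'circ',np.round(cv2.minEnclosingCircle(w)[0],1),round(cv2.minEnclosingCircle(w)[1],1), 'ell',[np.round(q,1) for q in cv2.fitEllipse(w)])
H,S,V=cv2.split(hsv)
gold=((H>10)&(H<35)&(S>60)&(V>120)).astype(np.uint8)
blob('mat die',(370,175,408,215),gold,.004)
blob('mat bar',(200,155,240,205),((S<70)&(V>120)).astype(np.uint8),.004)
gr=((H>50)&(H<90)&(S>70)&(V>50)).astype(np.uint8)
blob('mat green',(362,258,415,310),gr,.004)
blob('mat big',(135,225,207,295),gold,.004)
blob('small green',(278,258,312,292),gr,.015)
z=P[...,2]; 
sub=P[190:260,280:350].reshape(-1,3)
print(np.histogram(sub[:,2],bins=np.arange(-.004,.13,.004)))
E
```

```text
die [ 22 163 240] [ 0.61747076 -0.2153431   0.00380977]
bar [ 21  17 213] [0.61391589 0.20127012 0.00903857]
gr [ 0  9 60] [ 0.4057438  -0.2290989   0.00884869]
big [150  13  38] [0.40099047 0.28577021 0.00710424]
pile [ 11  33 131] [ 0.51700146 -0.04245282  0.07013218]
small [100  83 123] [ 0.40478831 -0.0108872  -0.00107884]
oil [ 19  57 175] [0.66986439 0.03418836 0.08653486]
mat die rect c [ 618.6 -214. ] [27.5 27.1] 6.5 circ [ 618.1 -213.9] 14.8 ell [array([ 618.3, -214.2]), array([27.1, 28.4]), np.float64(76.4)]
mat bar rect c [616.7 201.1] [80.9 34.8] 29.9 circ [617.1 199.7] 42.1 ell [array([616.2, 200.8]), array([37., 98.]), np.float64(119.8)]
mat green rect c [ 406.3 -229.9] [78.8 79.9] 6.5 circ [ 406.1 -229.6] 40.9 ell [array([ 405.9, -229.5]), array([78.8, 79.6]), np.float64(95.9)]
mat big rect c [404.  286.9] [102.9 104.6] 53.2 circ [403.4 286.8] 52.7 ell [array([403.4, 287.1]), array([102.5, 103.4]), np.float64(77.1)]
small green rect c [402.7 -10.7] [62.5 60.7] 6.5 circ [403.   -9.8] 31.7 ell [array([403.2, -10.1]), array([60.9, 61.3]), np.float64(66.0)]
(array([ 827, 2116,  458,    9,    7,   14,  127,  336,   70,   10,   30,
        156,  125,   17,   32,   62,   55,   41,  147,   86,    5,    4,
          5,   28,   67,   18,    3,    0,    0,    0,    0,    0,    0]), array([-0.004,  0.   ,  0.004,  0.008,  0.012,  0.016,  0.02 ,  0.024,
        0.028,  0.032,  0.036,  0.04 ,  0.044,  0.048,  0.052,  0.056,
        0.06 ,  0.064,  0.068,  0.072,  0.076,  0.08 ,  0.084,  0.088,
        0.092,  0.096,  0.1  ,  0.104,  0.108,  0.112,  0.116,  0.12 ,
        0.124,  0.128]))
```

View pics/crop_t.png

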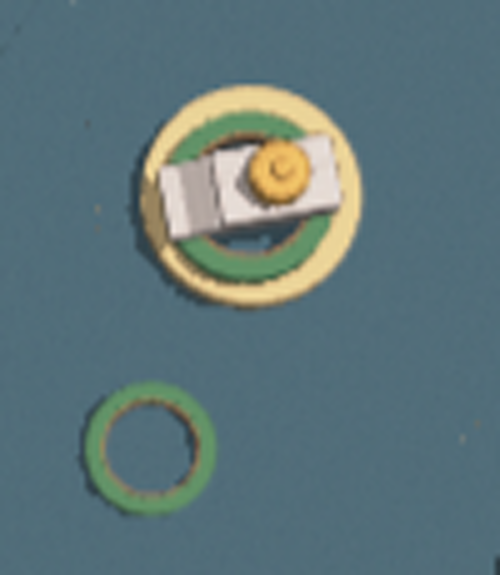

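View pics/crop_s.png

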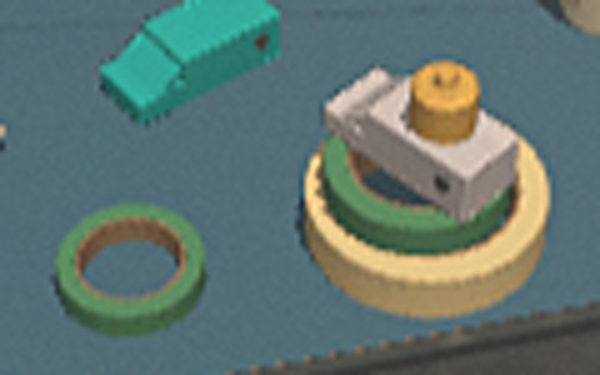

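The crops confirm it. The loose green ring is only 62 mm across, so it is the smaller look-alike, and the green ring in the pile is the larger one. The grey bar under the die is the steel bar, and the turquoise one stays put. Pile heights read 24/42/70/92 mm, as expected. Next I'll measure the pile.

```bash
cat > m.py <<'E'
from h import *
def fit(c,m,z,name):
    cs,_=cv2.findContours(m.astype(np.uint8),cv2.RETR_EXTERNAL,cv2.CHAIN_APPROX_NONE)
    k=max(cs,key=cv2.contourArea); w=onz(c,k[:,0,0],k[:,0,1],z)[:,:2].astype(np.float32)*1000
    r=cv2.minAreaRect(w); e=cv2.fitEllipse(w); h=cv2.minEnclosingCircle(w)
    print(name,'rect',np.round(r[0],1),np.round(r[1],1),round(r[2],1),'circ',np.round(h[0],1),round(h[1],1),'ell',np.round(e[0],1),np.round(e[1],1))
def depthfit(c,box,lo,hi,z,name):
    P=pts(c); m=np.zeros(P.shape[:2],bool); x0,y0,x1,y1=box
    q=P[y0:y1,x0:x1,2]; m[y0:y1,x0:x1]=(q>lo)&(q<hi); fit(c,m,z,name)
E
python3 - <<'E'
from m import *
c=cam('top')
b=(280,190,350,260)
depthfit(c,b,.084,.099,.092,'die top')
depthfit(c,b,.064,.2,.070,'bar high+die')
depthfit(c,b,.050,.2,.06,'bar all')
depthfit(c,b,.035,.2,.042,'green all')
depthfit(c,b,.018,.2,.024,'mask all')
hsv=cv2.cvtColor(c['img'],cv2.COLOR_BGR2HSV);H,S,V=cv2.split(hsv)
P=pts(c); z=P[...,2]
roi=np.zeros(z.shape,bool); roi[190:260,280:350]=1
fit(c,roi&(S>120)&(H>10)&(H<30)&(z>.075),.092,'die col')
fit(c,roi&(S<45)&(V>140)&(z>.045),.07,'bar col')
print(z[205:240:3,298:336:3].round(3))
s=cam('side')
for n,p in dict(die=(.51,-.05,.092)).items(): print(proj(c,p),proj(s,p))
hs=cv2.cvtColor(s['img'],cv2.COLOR_BGR2HSV);H,S,V=cv2.split(hs)
m=(S>130)&(H>12)&(H<26)&(V>100); r=np.zeros(m.shape,bool); r[222:246,283:306]=1
print(np.argwhere(m&r).min(0),np.argwhere(m&r).max(0))
E
```

```text
die top rect [527.  -52.3] [25.1 24.5] 5.7 circ [527.2 -52. ] 13.8 ell [527.1 -52.2] [25.6 26.1]
bar high+die rect [525.9 -48.5] [34.8 64.1] 16.1 circ [526.8 -49.6] 33.8 ell [526.6 -50.4] [37.7 70. ]
bar all rect [524.1 -41.1] [37.7 81.8] 16.1 circ [525.4 -40.2] 43.7 ell [524.4 -42.2] [38.9 98.2]
green all rect [523.6 -43. ] [79.7 83.2] 16.4 circ [527.2 -42.2] 44.5 ell [523.7 -42.4] [77.3 83.7]
mask all rect [526.6 -43.5] [103.1 101.9] 6.3 circ [527.1 -43.9] 52.3 ell [527.2 -43.7] [102.  102.8]
die col rect [525.9 -52.5] [27.2 24.5] 5.7 circ [525.8 -51.6] 14.2 ell [525.9 -52.3] [24.8 27.4]
bar col rect [522.5 -40.7] [35.3 79.2] 17.6 circ [521.6 -41. ] 42.3 ell [522.  -39.5] [35.6 94.4]
[[ 0.003  0.001  0.027  0.026  0.024  0.028  0.024  0.021  0.022  0.024
  -0.001  0.003  0.003]
 [-0.     0.022  0.024  0.04   0.04   0.043  0.044  0.043  0.024  0.022
   0.025  0.002  0.004]
 [ 0.026  0.024  0.04   0.046  0.044  0.042  0.044  0.042  0.046  0.041
   0.027  0.026  0.003]
 [ 0.025  0.047  0.041  0.036 -0.     0.07   0.093  0.092  0.092  0.071
   0.073  0.072  0.027]
 [ 0.027  0.059  0.063  0.072  0.07   0.074  0.091  0.099  0.099  0.096
   0.071  0.071  0.029]
 [ 0.059  0.059  0.06   0.067  0.07   0.069  0.093  0.093  0.095  0.093
   0.07   0.066  0.026]
 [ 0.056  0.057  0.061  0.067  0.072  0.068  0.082  0.094  0.093  0.075
   0.067  0.07   0.03 ]
 [ 0.058  0.056  0.061  0.066  0.071  0.07   0.071  0.071  0.072  0.072
   0.068  0.059  0.028]
 [ 0.057  0.06   0.06   0.067  0.068  0.066  0.056  0.048 -0.001  0.043
   0.04   0.025  0.028]
 [ 0.024  0.048  0.043  0.002  0.     0.002  0.002 -0.     0.003  0.043
   0.046  0.023  0.028]
 [ 0.021  0.029  0.043  0.046  0.044  0.042  0.043  0.044  0.043  0.044
   0.026  0.024  0.005]
 [ 0.012  0.025  0.025  0.044  0.037  0.044  0.043  0.042  0.045  0.023
   0.027  0.02  -0.002]]
[318.70908947 225.84487245] [285.26063328 233.38588594]
[228 287] [243 300]
```

```bash
cat > plan.py <<'E'
import sys
from h import *
# plan.py x y z yaw(deg of tool y, 'k' keep) n   (mm)
o=status.get_obs(); M=R.from_rotvec(o['eef_rot']).as_matrix(); p=np.array(o['tool_pos'])*1000
yaw=np.degrees(np.arctan2(M[1,1],M[0,1])); tilt=np.degrees(np.arccos(-M[2,2]))
print('t',round(o['time_s'],2),'pos',p.round(1),'yaw',yaw.round(1),'tilt',tilt.round(2),'F',np.round(o['force'],1),'w',round(o['width'],3),'q1,q6',np.round(np.degrees(o['joints'])[[0,5]],0))
if len(sys.argv)>1:
    x,y,z=map(float,sys.argv[1:4]); ty=yaw if sys.argv[4]=='k' else float(sys.argv[4]); n=int(sys.argv[5])
    dy=(ty-yaw+90)%180-90; tw=-dy
    d=np.array([x,y,z])-p; k=int(np.ceil(abs(tw)/8.5)) if abs(tw)>.3 else 0
    n=max(n,k)
    cur=M
    print('dist',np.linalg.norm(d).round(1),'twist',tw.round(1))
    for i in range(n):
        t=tw/k if i<k else 0
        print(np.round(cur.T@(d/n),1),round(t,2))
        cur=cur@R.from_euler('z',t,degrees=True).as_matrix()
E
python3 plan.py 526.5 -52.3 231 16.5 18
```

```text
t 0.3 pos [148.2 529.6 231. ] yaw 74.4 tilt 0.03 F [-1.  -0.3 -0.2] w 1.0 q1,q6 [74. 90.]
dist 694.1 twist 57.9
[-28.9 -25.5   0. ] 8.27
[-32.3 -21.    0. ] 8.27
[-35.  -16.2   0. ] 8.27
[-37. -11.   0.] 8.27
[-38.2  -5.5   0. ] 8.27
[-38.6  -0.    0. ] 8.27
[-38.2   5.5   0. ] 8.27
[-37.  11.   0.] 0
[-37.  11.   0.] 0
[-37.  11.   0.] 0
[-37.  11.   0.] 0
[-37.  11.   0.] 0
[-37.  11.   0.] 0
[-37.  11.   0.] 0
[-37.  11.   0.] 0
[-37.  11.   0.] 0
[-37.  11.   0.] 0
[-37.  11.   0.] 0
```

Request:
send_rows --deltas '[{"hand": 0, "delta_pos": [-29, -25, 0], "twist": 8.3}, {"hand": 0, "delta_pos": [-32, -21, 0], "twist": 8.3}, {"hand": 0, "delta_pos": [-35, -16, 0], "twist": 8.3}, {"hand": 0, "delta_pos": [-37, -11, 0], "twist": 8.3}, {"hand": 0, "delta_pos": [-38, -6, 0], "twist": 8.3}]' --squeeze 30

```text
time_s: 0.8
tool_pos: [0.2531, 0.3671, 0.2313]
eef_rot: [1.51, 2.755, 0.0]
force: [-0.3, 0.1, 1.1]
width: 1.001
```

Request:
send_rows --deltas '[{"hand": 0, "delta_pos": [-38, 0, 0], "twist": 8.3}, {"hand": 0, "delta_pos": [-38, 5, 0], "twist": 8.2}, {"hand": 0, "delta_pos": [-37, 11, 0], "twist": 0}, {"hand": 0, "delta_pos": [-37, 11, 0], "twist": 0}, {"hand": 0, "delta_pos": [-37, 11, 0], "twist": 0}]'

```text
time_s: 1.3
tool_pos: [0.3571, 0.2054, 0.2315]
eef_rot: [1.882, 2.515, 0.001]
force: [1.1, -0.1, -0.2]
width: 0.997
```

Request:
send_rows --deltas '[{"hand": 0, "delta_pos": [-37, 11, 0], "twist": 0}, {"hand": 0, "delta_pos": [-37, 11, 0], "twist": 0}, {"hand": 0, "delta_pos": [-37, 11, 0], "twist": 0}, {"hand": 0, "delta_pos": [-37, 11, 0], "twist": 0}, {"hand": 0, "delta_pos": [-37, 11, 0], "twist": 0}]'

```text
time_s: 1.8
tool_pos: [0.4621, 0.0433, 0.2314]
eef_rot: [1.883, 2.515, 0.001]
force: [0.5, 0.4, 0.3]
width: 1.002
```

```bash
python3 plan.py 526.5 -52.3 120 16.5 5
```

```text
t 1.8 pos [462.1  43.3 231.4] yaw 16.4 tilt 0.03 F [0.5 0.4 0.3] w 1.002 q1,q6 [ 5. 79.]
dist 160.3 twist -0.1
[-22.    7.   22.3] 0
[-22.    7.   22.3] 0
[-22.    7.   22.3] 0
[-22.    7.   22.3] 0
[-22.    7.   22.3] 0
```

Request:
send_rows --deltas '[{"hand": 0, "delta_pos": [-28, 9, 17], "twist": 0}, {"hand": 0, "delta_pos": [-28, 9, 17], "twist": 0}, {"hand": 0, "delta_pos": [-28, 9, 17], "twist": 0}, {"hand": 0, "delta_pos": [-26, 8, 25], "twist": 0}, {"hand": 0, "delta_pos": [0, 0, 25], "twist": 0}]'

```text
time_s: 2.3
tool_pos: [0.5273, -0.0532, 0.129]
eef_rot: [1.885, 2.512, -0.0]
force: [-1.5, 0.9, -0.6]
width: 0.998
```

```bash
python3 plan.py 526.5 -52.3 73 16.5 4; python3 - <<'E'
from h import *
s=cam('side'); cv2.imwrite('pics/s1.png',cv2.resize(s['img'][120:300,200:380],None,fx=3.3,fy=3.3,interpolation=cv2.INTER_CUBIC))
c=cam('top'); cv2.imwrite('pics/t1.png',cv2.resize(c['img'][160:300,240:400],None,fx=4,fy=4,interpolation=cv2.INTER_CUBIC))
E
```

```text
t 2.3 pos [527.3 -53.2 129. ] yaw 16.2 tilt 0.04 F [-1.5  0.9 -0.6] w 0.998 q1,q6 [-6. 68.]
dist 56.0 twist -0.3
[ 0.3 -0.1 14. ] 0
[ 0.3 -0.1 14. ] 0
[ 0.3 -0.1 14. ] 0
[ 0.3 -0.1 14. ] 0
```

View pics/s1.png

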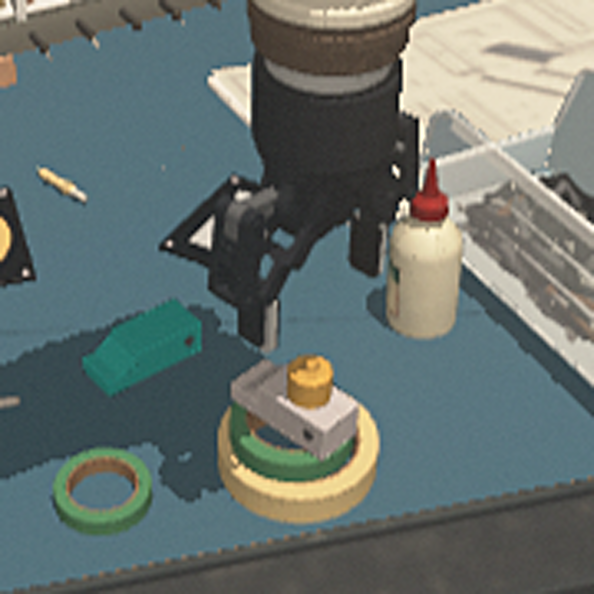

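The gripper hangs straight above the die, with the fingers clear of the pile and the bottle. I'll go down.

Request:
send_rows --deltas '[{"hand": 0, "delta_pos": [0, 0, 20], "twist": 0}, {"hand": 0.3, "delta_pos": [0, 0, 20], "twist": 0}, {"hand": 0.3, "delta_pos": [0, 0, 14], "twist": 0}, {"hand": 0.3, "delta_pos": [0, 0, 0], "twist": 0}]'

```text
time_s: 2.8
tool_pos: [0.5252, -0.0504, 0.0754]
eef_rot: [-1.881, -2.514, 0.002]
force: [-0.2, 0.2, -0.6]
width: 0.699
```

```bash
python3 plan.py 526.5 -52.3 73 16.5 1; python3 - <<'E'
from h import *
s=cam('side'); cv2.imwrite('pics/s2.png',cv2.resize(s['img'][180:280,240:340],None,fx=6,fy=6,interpolation=cv2.INTER_CUBIC))
E
```

```text
t 2.8 pos [525.2 -50.4  75.4] yaw 16.4 tilt 0.11 F [-0.2  0.2 -0.6] w 0.699 q1,q6 [-5. 68.]
dist 3.3 twist -0.1
[-2.2  0.7  2.4] 0
```

View pics/s2.png

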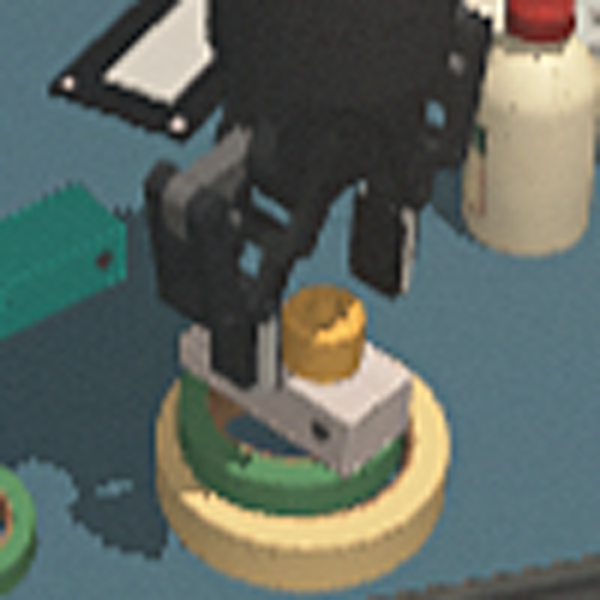

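Fingers are either side of the die, with tips above the bar's top. I'll fine-adjust and close.

Request:
send_rows --deltas '[{"hand": 0.3, "delta_pos": [-2, 0.5, 1], "twist": 0}, {"hand": 0.5, "delta_pos": [0, 0, 0], "twist": 0}, {"hand": 0.75, "delta_pos": [0, 0, 0], "twist": 0}, {"hand": 0.8, "delta_pos": [0, 0, 0], "twist": 0}, {"hand": 0.8, "delta_pos": [0, 0, 0], "twist": 0}]' --squeeze 40

```text
time_s: 3.35
tool_pos: [0.5276, -0.0527, 0.0762]
eef_rot: [1.882, 2.514, 0.001]
force: [-0.1, -0.6, 6.7]
width: 0.305
```

```bash
python3 plan.py; python3 - <<'E'
from h import *
s=cam('side'); cv2.imwrite('pics/s3.png',cv2.resize(s['img'][180:280,240:340],None,fx=6,fy=6,interpolation=cv2.INTER_CUBIC))
E
```

```text
t 3.35 pos [527.6 -52.7  76.2] yaw 16.4 tilt 0.09 F [-0.1 -0.6  6.7] w 0.305 q1,q6 [-6. 68.]
```

View pics/s3.png

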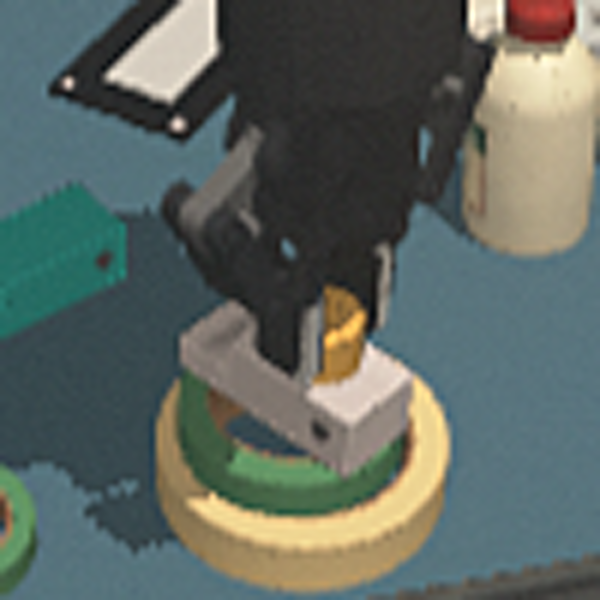

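Request:
send_rows --deltas '[{"hand": 0.8, "delta_pos": [0, 0, -3], "twist": 0}, {"hand": 0.8, "delta_pos": [0, 0, -10], "twist": 0}, {"hand": 0.8, "delta_pos": [0, 0, -25], "twist": 0}, {"hand": 0.8, "delta_pos": [0, 0, -35], "twist": 0}, {"hand": 0.8, "delta_pos": [0, 0, -35], "twist": 0}]'

```text
time_s: 3.9
tool_pos: [0.5266, -0.0526, 0.1847]
eef_rot: [-1.882, -2.514, 0.001]
force: [0.3, -0.2, -0.6]
width: 0.305
```

```bash
python3 plan.py 618.3 -214.1 150 16.5 5; python3 - <<'E'
from h import *
s=cam('side'); cv2.imwrite('pics/s4.png',cv2.resize(s['img'][130:280,230:360],None,fx=4,fy=4,interpolation=cv2.INTER_CUBIC))
E
```

```text
t 3.9 pos [526.6 -52.6 184.7] yaw 16.4 tilt 0.05 F [ 0.3 -0.2 -0.6] w 0.305 q1,q6 [-6. 68.]
dist 189.0 twist -0.1
[-36.2   8.5   6.9] 0
[-36.2   8.5   6.9] 0
[-36.2   8.5   6.9] 0
[-36.2   8.5   6.9] 0
[-36.2   8.5   6.9] 0
```

View pics/s4.png

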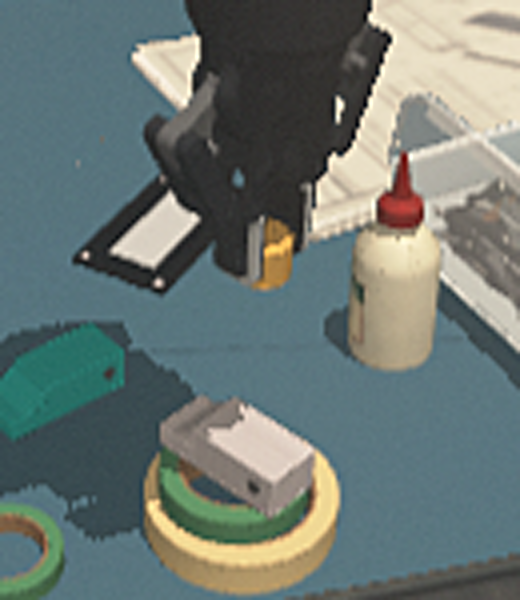

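The die is held upright and the bar did not move. Next, the gold mat.

Request:
send_rows --deltas '[{"hand": 0.8, "delta_pos": [-36, 8.5, 5], "twist": 0}, {"hand": 0.8, "delta_pos": [-36, 8.5, 10], "twist": 0}, {"hand": 0.8, "delta_pos": [-36, 8.5, 10], "twist": 0}, {"hand": 0.8, "delta_pos": [-36, 8.5, 20], "twist": 0}, {"hand": 0.8, "delta_pos": [-37, 8.5, 25], "twist": 0}]'

```text
time_s: 4.45
tool_pos: [0.62, -0.2157, 0.1139]
eef_rot: [1.881, 2.514, 0.001]
force: [0.4, 0.4, -0.9]
width: 0.301
```

```bash
python3 plan.py 618.3 -214.1 16 16.5 5
```

```text
t 4.45 pos [ 620.  -215.7  113.9] yaw 16.4 tilt 0.11 F [ 0.4  0.4 -0.9] w 0.301 q1,q6 [-19.  54.]
dist 97.9 twist -0.1
[ 0.4 -0.3 19.6] 0
[ 0.4 -0.3 19.6] 0
[ 0.4 -0.3 19.6] 0
[ 0.4 -0.3 19.6] 0
[ 0.4 -0.3 19.6] 0
```

Request:
send_rows --deltas '[{"hand": 0.8, "delta_pos": [0, 0, 35], "twist": 0}, {"hand": 0.8, "delta_pos": [0, 0, 30], "twist": 0}, {"hand": 0.8, "delta_pos": [0, 0, 20], "twist": 0}, {"hand": 0.8, "delta_pos": [0, 0, 12], "twist": 0}, {"hand": 0.8, "delta_pos": [0, 0, 0], "twist": 0}]'

```text
time_s: 4.95
tool_pos: [0.618, -0.2139, 0.0147]
eef_rot: [-1.881, -2.513, 0.001]
force: [-0.3, 0.5, 0.0]
width: 0.308
```

```bash
python3 plan.py 618.3 -214.1 10 16.5 1; python3 - <<'E'
from m import *
s=cam('top'); cv2.imwrite('pics/t5.png',cv2.resize(s['img'][140:260,320:460],None,fx=4,fy=4,interpolation=cv2.INTER_CUBIC))
E
```

```text
t 4.95 pos [ 618.  -213.9   14.7] yaw 16.4 tilt 0.16 F [-0.3  0.5  0. ] w 0.308 q1,q6 [-19.  55.]
dist 4.7 twist -0.1
[-0.3  0.3  4.7] 0
```

View pics/t5.png

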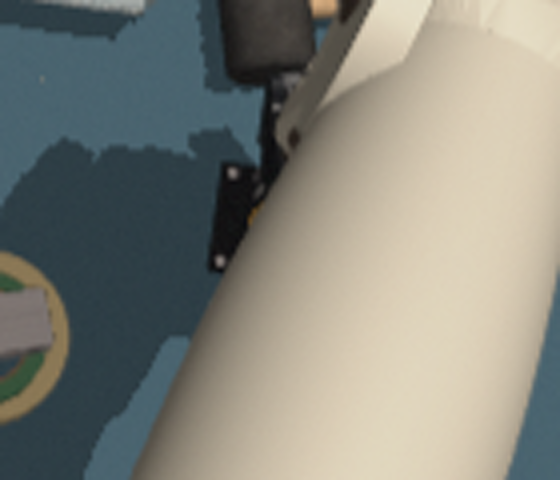

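Request:
send_rows --deltas '[{"hand": 0.8, "delta_pos": [0, 0, 2], "twist": 0}, {"hand": 0.8, "delta_pos": [0, 0, 1.5], "twist": 0}, {"hand": 0.8, "delta_pos": [0, 0, 0], "twist": 0}]'

```text
time_s: 5.3
tool_pos: [0.6193, -0.2144, 0.0136]
eef_rot: [1.882, 2.514, 0.0]
force: [-0.8, -0.8, -0.6]
width: 0.299
```

Request:
send_rows --deltas '[{"hand": 0.8, "delta_pos": [0, 0, 1], "twist": 0}, {"hand": 0.8, "delta_pos": [0, 0, 0], "twist": 0}]'

```text
time_s: 5.5
tool_pos: [0.619, -0.2143, 0.012]
eef_rot: [1.882, 2.515, 0.0]
force: [-0.4, -0.3, -1.3]
width: 0.303
```

Request:
send_rows --deltas '[{"hand": 0.8, "delta_pos": [0, 0, 1], "twist": 0}, {"hand": 0.8, "delta_pos": [0, 0, 0], "twist": 0}]'

```text
time_s: 5.7
tool_pos: [0.6188, -0.2143, 0.0107]
eef_rot: [-1.882, -2.515, 0.0]
force: [-0.4, -0.3, -0.7]
width: 0.305
```

Request:
send_rows --deltas '[{"hand": 0.8, "delta_pos": [0, 0, 1], "twist": 0}, {"hand": 0.8, "delta_pos": [0, 0, 0], "twist": 0}]'

```text
time_s: 5.9
tool_pos: [0.6189, -0.2143, 0.0104]
eef_rot: [1.882, 2.515, 0.0]
force: [-2.3, 1.2, 4.4]
width: 0.307
```

```bash
python3 plan.py; python3 - <<'E'
from m import *
s=cam('side'); cv2.imwrite('pics/s5.png',cv2.resize(s['img'][160:300,300:460],None,fx=4,fy=4,interpolation=cv2.INTER_CUBIC))
E
```

```text
t 5.9 pos [ 618.9 -214.3   10.4] yaw 16.4 tilt 0.02 F [-2.3  1.2  4.4] w 0.307 q1,q6 [-19.  55.]
```

View pics/s5.png

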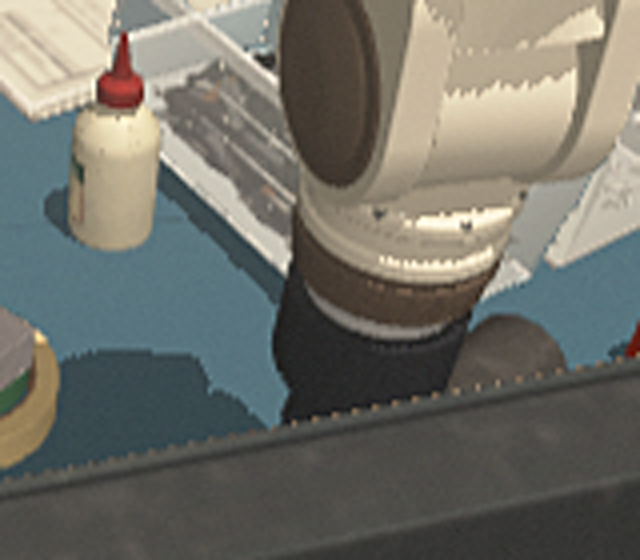

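The force has risen to 4.4 N at the expected height, so the die has landed. The bench rail hides the spot from this view. I'll open part way and rise.

Request:
send_rows --deltas '[{"hand": 0.6, "delta_pos": [0, 0, 0], "twist": 0}, {"hand": 0.45, "delta_pos": [0, 0, 0], "twist": 0}, {"hand": 0.45, "delta_pos": [0, 0, 0], "twist": 0}, {"hand": 0.45, "delta_pos": [0, 0, -10], "twist": 0}, {"hand": 0.45, "delta_pos": [0, 0, -20], "twist": 0}]'

```text
time_s: 6.45
tool_pos: [0.6179, -0.214, 0.0389]
eef_rot: [-1.881, -2.513, 0.001]
force: [-0.8, -1.0, 0.8]
width: 0.553
```

Request:
send_rows --deltas '[{"hand": 0.45, "delta_pos": [0, 0, -40], "twist": 0}, {"hand": 0, "delta_pos": [0, 0, -40], "twist": 0}, {"hand": 0, "delta_pos": [0, 0, -30], "twist": 0}, {"hand": 0, "delta_pos": [36, -8, 0], "twist": 0}, {"hand": 0, "delta_pos": [36, -8, 0], "twist": 0}]'

```text
time_s: 6.95
tool_pos: [0.5836, -0.1498, 0.1516]
eef_rot: [1.883, 2.512, 0.002]
force: [-0.3, 1.8, 0.5]
width: 1.003
```

```bash
python3 plan.py 523.5 -41 150 16.5 3; python3 - <<'E'
from m import *
c=cam('top'); cv2.imwrite('pics/t6.png',cv2.resize(c['img'][140:300,280:440],None,fx=3.5,fy=3.5,interpolation=cv2.INTER_CUBIC))
depthfit(c,(370,175,408,215),.015,.05,.026,'die top')
E
```

```text
t 6.95 pos [ 583.6 -149.8  151.6] yaw 16.3 tilt 0.16 F [-0.3  1.8  0.5] w 1.003 q1,q6 [-14.  59.]
dist 124.3 twist -0.2
[40.4 -9.1  0.5] 0
[40.4 -9.1  0.5] 0
[40.4 -9.1  0.5] 0Traceback (most recent call last):
  File "<stdin>", line 3, in <module>
  File "m.py", line 9, in depthfit
    q=P[y0:y1,x0:x1,2]; m[y0:y1,x0:x1]=(q>lo)&(q<hi); fit(c,m,z,name)
                                                      ~~~^^^^^^^^^^^^
  File "m.py", line 4, in fit
    k=max(cs,key=cv2.contourArea); w=onz(c,k[:,0,0],k[:,0,1],z)[:,:2].astype(np.float32)*1000
ValueError: max() iterable argument is empty
```

View pics/t6.png

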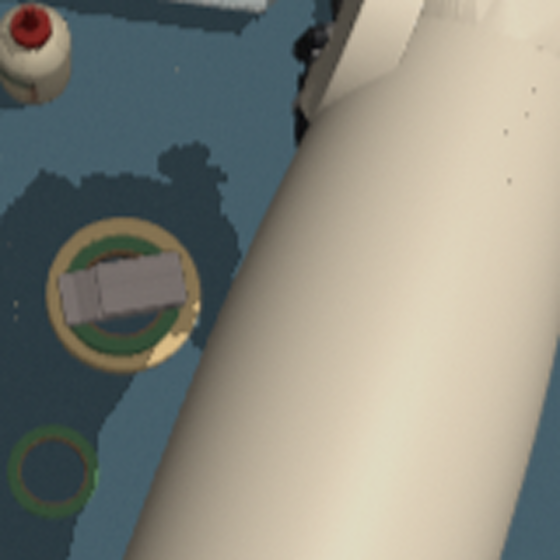

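The arm hides the die mat in this view, but the bar is fully visible. I'll measure the bar here, then look at the die once the arm has moved off.

```bash
python3 - <<'E'
from m import *
c=cam('top'); b=(280,190,342,260)
depthfit(c,b,.064,.09,.070,'bar high')
depthfit(c,b,.050,.09,.063,'bar all')
E
```

```text
bar high rect [525.6 -48. ] [35.2 65.1] 16.1 circ [525.8 -47.4] 36.1 ell [525.7 -49. ] [37.6 75.2]
bar all rect [523.7 -40.8] [36.9 81.6] 16.5 circ [524.9 -40.1] 43.6 ell [523.8 -42.1] [38.6 98.3]
```

Request:
send_rows --deltas '[{"hand": 0, "delta_pos": [40, -9, 0], "twist": 0}, {"hand": 0, "delta_pos": [40, -9, 0], "twist": 0}, {"hand": 0, "delta_pos": [41, -10, 0], "twist": 0}, {"hand": 0, "delta_pos": [0, 0, 0], "twist": 0}]'

```text
time_s: 7.45
tool_pos: [0.5207, -0.0387, 0.151]
eef_rot: [1.879, 2.518, 0.001]
force: [0.9, -0.3, 0.2]
width: 0.999
```

```bash
python3 plan.py 523.5 -41 47 16.5 3; python3 - <<'E'
from m import *
c=cam('top'); cv2.imwrite('pics/t7.png',cv2.resize(c['img'][140:300,280:440],None,fx=3.5,fy=3.5,interpolation=cv2.INTER_CUBIC))
depthfit(c,(370,175,408,215),.015,.05,.026,'die top')
E
```

```text
t 7.45 pos [520.7 -38.7 151. ] yaw 16.5 tilt 0.05 F [ 0.9 -0.3  0.2] w 0.999 q1,q6 [-4. 69.]
dist 104.1 twist 0.0
[-1.   0.6 34.7] 0
[-1.   0.6 34.7] 0
[-1.   0.6 34.7] 0
die top rect [ 617.2 -213.1] [26.8 28.1] 50.9 circ [ 617.6 -212.8] 14.6 ell [ 617.5 -213.1] [26.3 27.6]
```

View pics/t7.png

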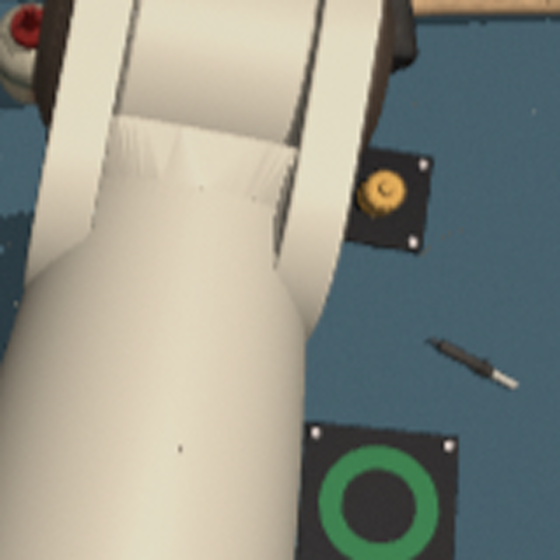

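The die sits at (617.4, -213.0), within 1.5 mm of its spot, and it is upright. Now the bar: I'll grip at its centre of mass, (524.6, -44.8), with TCP at z 47, which clears the green ring's top at 42.

Request:
send_rows --deltas '[{"hand": 0, "delta_pos": [-3, 1, 30], "twist": 0}, {"hand": 0, "delta_pos": [-4, 1, 30], "twist": 0}, {"hand": 0, "delta_pos": [0, 0, 30], "twist": 0}, {"hand": 0.2, "delta_pos": [0, 0, 0], "twist": 0}]'

```text
time_s: 7.9
tool_pos: [0.5244, -0.0484, 0.0562]
eef_rot: [-1.881, -2.51, 0.005]
force: [-0.6, -0.6, -0.1]
width: 0.857
```

```bash
python3 plan.py 524.6 -44.8 47 16.5 1; python3 - <<'E'
from h import *
s=cam('side'); cv2.imwrite('pics/s7.png',cv2.resize(s['img'][180:280,240:340],None,fx=6,fy=6,interpolation=cv2.INTER_CUBIC))
E
```

```text
t 7.9 pos [524.4 -48.4  56.2] yaw 16.3 tilt 0.34 F [-0.6 -0.6 -0.1] w 0.857 q1,q6 [-5. 68.]
dist 9.9 twist -0.2
[3.4 1.2 9.2] 0
```

View pics/s7.png

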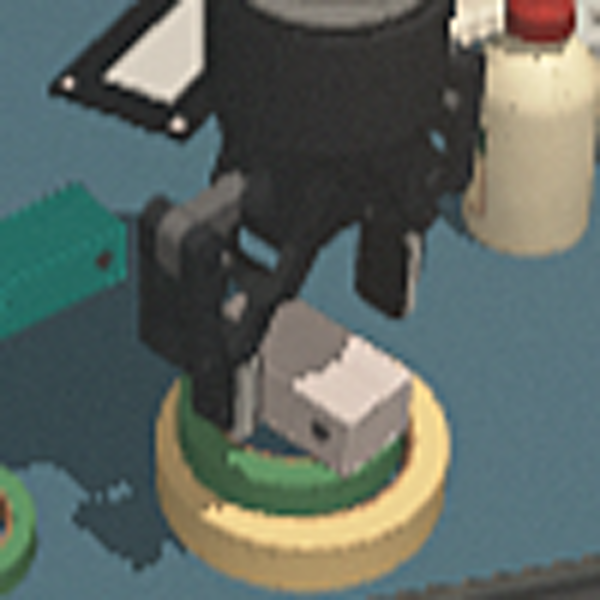

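Request:
send_rows --deltas '[{"hand": 0.2, "delta_pos": [0, 0, 4], "twist": 0}, {"hand": 0.2, "delta_pos": [0, 0, 0], "twist": 0}]'

```text
time_s: 8.15
tool_pos: [0.5271, -0.048, 0.0571]
eef_rot: [1.882, 2.513, 0.001]
force: [-0.6, 0.3, 0.6]
width: 0.8
```

```bash
python3 plan.py 524.6 -44.8 48 16.5 1
```

```text
t 8.15 pos [527.1 -48.   57.1] yaw 16.4 tilt 0.11 F [-0.6  0.3  0.6] w 0.8 q1,q6 [-5. 68.]
dist 10.0 twist -0.1
[ 3.8 -1.5  9.1] 0
```

Request:
send_rows --deltas '[{"hand": 0.2, "delta_pos": [4, -1, 8], "twist": 0}, {"hand": 0.3, "delta_pos": [0, 0, 1], "twist": 0}, {"hand": 0.45, "delta_pos": [0, 0, 0], "twist": 0}, {"hand": 0.45, "delta_pos": [0, 0, 0], "twist": 0}]'

```text
time_s: 8.55
tool_pos: [0.5241, -0.044, 0.047]
eef_rot: [1.882, 2.515, 0.0]
force: [0.1, 0.1, -0.8]
width: 0.551
```

```bash
python3 plan.py 524.6 -44.8 48 16.5 1;  python3 - <<'E'
from h import *
s=cam('side'); cv2.imwrite('pics/s8.png',cv2.resize(s['img'][180:280,240:340],None,fx=6,fy=6,interpolation=cv2.INTER_CUBIC))
E
```

```text
t 8.55 pos [524.1 -44.   47. ] yaw 16.4 tilt 0.01 F [ 0.1  0.1 -0.8] w 0.551 q1,q6 [-5. 69.]
dist 1.4 twist -0.1
[-0.9  0.2 -1. ] 0
```

View pics/s8.png

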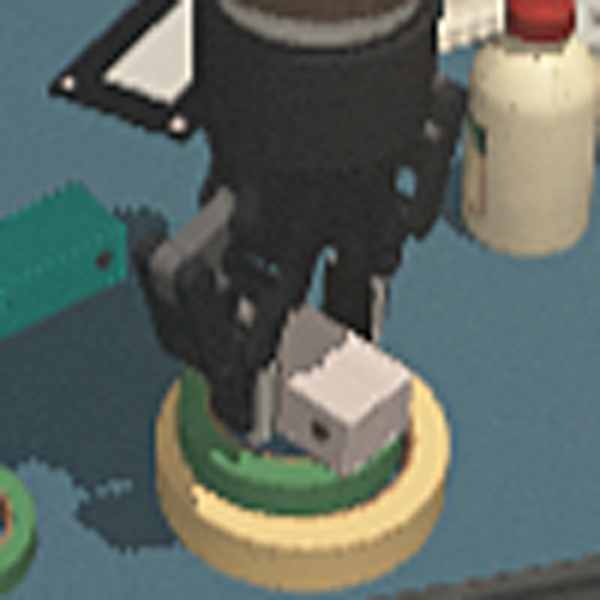

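Centred with no contact yet. Closing.

Request:
send_rows --deltas '[{"hand": 0.52, "delta_pos": [0, 0, -1], "twist": 0}, {"hand": 0.58, "delta_pos": [0, 0, 0], "twist": 0}, {"hand": 0.7, "delta_pos": [0, 0, 0], "twist": 0}, {"hand": 0.7, "delta_pos": [0, 0, 0], "twist": 0}]' --squeeze 70

```text
time_s: 9.0
tool_pos: [0.5245, -0.0441, 0.0485]
eef_rot: [1.882, 2.514, 0.001]
force: [0.5, 1.0, 5.8]
width: 0.379
```

Request:
send_rows --deltas '[{"hand": 0.75, "delta_pos": [0, 0, -2], "twist": 0}, {"hand": 0.75, "delta_pos": [0, 0, -4], "twist": 0}, {"hand": 0.75, "delta_pos": [0, 0, -8], "twist": 0}, {"hand": 0.75, "delta_pos": [0, 0, -10], "twist": 0}, {"hand": 0.75, "delta_pos": [0, 0, 0], "twist": 0}]'

```text
time_s: 9.5
tool_pos: [0.525, -0.0442, 0.0736]
eef_rot: [1.881, 2.513, 0.002]
force: [1.4, -0.0, -4.5]
width: 0.382
```

```bash
python3 plan.py;  python3 - <<'E'
from h import *
s=cam('side'); cv2.imwrite('pics/s9.png',cv2.resize(s['img'][160:280,230:340],None,fx=5,fy=5,interpolation=cv2.INTER_CUBIC))
E
```

```text
t 9.5 pos [525.  -44.2  73.6] yaw 16.4 tilt 0.14 F [ 1.4 -0.  -4.5] w 0.382 q1,q6 [-5. 69.]
```

View pics/s9.png

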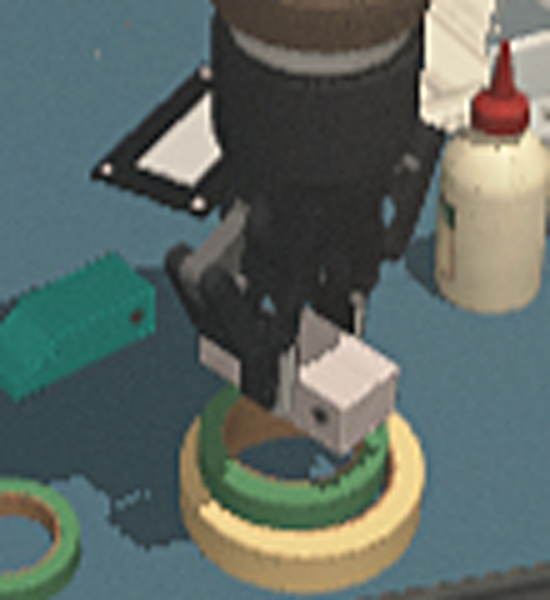

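The bar is lifted level, clear of the rings. I'll raise it above bottle height, then turn and carry it.

Request:
send_rows --deltas '[{"hand": 0.75, "delta_pos": [0, 0, -25], "twist": 0}, {"hand": 0.75, "delta_pos": [0, 0, -30], "twist": 0}, {"hand": 0.75, "delta_pos": [0, 0, -35], "twist": 0}, {"hand": 0.75, "delta_pos": [0, 0, -30], "twist": 0}, {"hand": 0.75, "delta_pos": [0, 0, -15], "twist": 0}]'

```text
time_s: 10.05
tool_pos: [0.5247, -0.0442, 0.2096]
eef_rot: [1.881, 2.513, 0.003]
force: [0.5, -0.2, -6.1]
width: 0.381
```

```bash
python3 plan.py 613.8 199.5 205 -60.1 10
```

```text
t 10.05 pos [524.7 -44.2 209.6] yaw 16.4 tilt 0.18 F [ 0.5 -0.2 -6.1] w 0.381 q1,q6 [-5. 69.]
dist 259.5 twist 76.5
[20.9 15.4  0.5] 8.5
[22.9 12.2  0.5] 8.5
[24.5  8.6  0.5] 8.5
[25.5  4.9  0.5] 8.5
[25.9  1.1  0.5] 8.5
[25.8 -2.7  0.5] 8.5
[25.1 -6.5  0.5] 8.5
[ 23.9 -10.2   0.5] 8.5
[ 22.1 -13.6   0.5] 8.5
[ 19.9 -16.7   0.5] 0
```

Request:
send_rows --deltas '[{"hand": 0.75, "delta_pos": [21, 15, 0], "twist": 8.5}, {"hand": 0.75, "delta_pos": [23, 12, 0], "twist": 8.5}, {"hand": 0.75, "delta_pos": [24.5, 8.6, 0], "twist": 8.5}, {"hand": 0.75, "delta_pos": [25.5, 5, 0], "twist": 8.5}, {"hand": 0.75, "delta_pos": [26, 1, 0], "twist": 8.5}]'

```text
time_s: 10.55
tool_pos: [0.5682, 0.0789, 0.2065]
eef_rot: [-2.671, -1.653, 0.001]
force: [0.2, 0.4, -5.5]
width: 0.382
```

Request:
send_rows --deltas '[{"hand": 0.75, "delta_pos": [26, -3, 0], "twist": 8.5}, {"hand": 0.75, "delta_pos": [25, -6.5, 0], "twist": 8.5}, {"hand": 0.75, "delta_pos": [24, -10, 0], "twist": 8.5}, {"hand": 0.75, "delta_pos": [22, -13.5, 0], "twist": 8.5}, {"hand": 0.75, "delta_pos": [20, -17, 0], "twist": 0}]'

```text
time_s: 11.05
tool_pos: [0.6127, 0.2012, 0.2063]
eef_rot: [3.038, 0.802, -0.001]
force: [-0.2, -0.8, -4.7]
width: 0.384
```

```bash
python3 plan.py 613.8 199.5 100 -60.1 3; python3 - <<'E'
from h import *
s=cam('side'); cv2.imwrite('pics/s10.png',cv2.resize(s['img'][80:230,210:360],None,fx=4,fy=4,interpolation=cv2.INTER_CUBIC))
E
```

```text
t 11.05 pos [612.7 201.2 206.3] yaw -60.4 tilt 0.04 F [-0.2 -0.8 -4.7] w 0.384 q1,q6 [ 18. 169.]
dist 106.3 twist -0.3
[ 0.1  0.7 35.4] -0.34
[ 0.1  0.7 35.4] 0
[ 0.1  0.7 35.4] 0
```

View pics/s10.png

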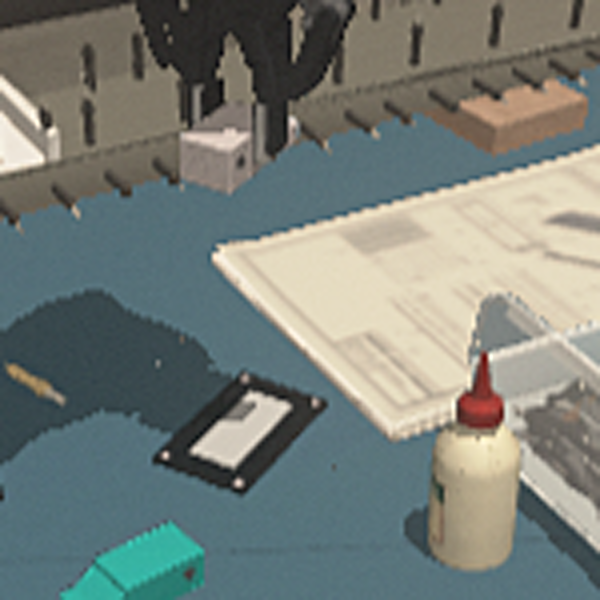

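The bar is held level and in line above its mat, which is clearly seen at about (245,430) in the crop. Descending.

Request:
send_rows --deltas '[{"hand": 0.75, "delta_pos": [0, 1, 35], "twist": 0}, {"hand": 0.75, "delta_pos": [0, 1, 45], "twist": 0}, {"hand": 0.75, "delta_pos": [0, 0, 45], "twist": 0}, {"hand": 0.75, "delta_pos": [0, 0, 40], "twist": 0}, {"hand": 0.75, "delta_pos": [0, 0, 20], "twist": 0}]'

```text
time_s: 11.6
tool_pos: [0.611, 0.1976, 0.0168]
eef_rot: [3.035, 0.81, -0.01]
force: [-0.1, -0.8, -4.9]
width: 0.381
```

Request:
send_rows --deltas '[{"hand": 0.75, "delta_pos": [0, 0, 0], "twist": 0}]'

```text
time_s: 11.7
tool_pos: [0.6109, 0.1975, 0.0173]
eef_rot: [3.035, 0.81, -0.011]
force: [-0.9, 0.5, -5.2]
width: 0.381
```

```bash
python3 plan.py 613.8 199.5 12 -60.1 1; python3 - <<'E'
from h import *
s=cam('side'); cv2.imwrite('pics/s11.png',cv2.resize(s['img'][130:220,220:320],None,fx=6,fy=6,interpolation=cv2.INTER_CUBIC))
E
```

```text
t 11.7 pos [610.9 197.5  17.3] yaw -60.1 tilt 0.41 F [-0.9  0.5 -5.2] w 0.381 q1,q6 [ 18. 168.]
dist 6.4 twist -0.0
[ 3.6 -0.3  5.3] 0
```

View pics/s11.png

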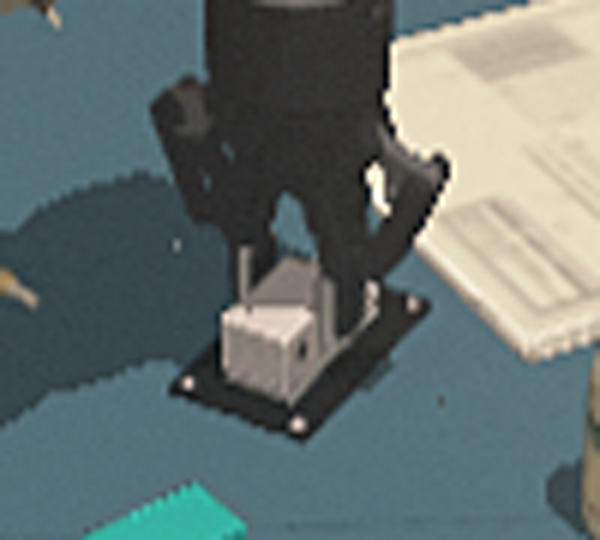

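Request:
send_rows --deltas '[{"hand": 0.75, "delta_pos": [3.5, 0, 2], "twist": 0}, {"hand": 0.75, "delta_pos": [0, 0, 2], "twist": 0}, {"hand": 0.75, "delta_pos": [0, 0, 1], "twist": 0}, {"hand": 0.75, "delta_pos": [0, 0, 0], "twist": 0}]'

```text
time_s: 12.15
tool_pos: [0.6168, 0.2003, 0.0174]
eef_rot: [-3.035, -0.81, -0.001]
force: [0.7, 0.7, -6.0]
width: 0.384
```

Request:
send_rows --deltas '[{"hand": 0.75, "delta_pos": [0, 0, 1.5], "twist": 0}, {"hand": 0.75, "delta_pos": [0, 0, 0], "twist": 0}]'

```text
time_s: 12.35
tool_pos: [0.6164, 0.2002, 0.0152]
eef_rot: [-3.035, -0.81, 0.0]
force: [0.9, -0.2, -6.6]
width: 0.38
```

```bash
python3 plan.py 613.8 199.5 12 -60.1 1
```

```text
t 12.35 pos [616.4 200.2  15.2] yaw -60.1 tilt 0.0 F [ 0.9 -0.2 -6.6] w 0.38 q1,q6 [ 18. 168.]
dist 4.2 twist -0.0
[-2.6 -0.7  3.2] 0
```

Request:
send_rows --deltas '[{"hand": 0.75, "delta_pos": [-2.5, -0.5, 2], "twist": 0}, {"hand": 0.75, "delta_pos": [0, 0, 1.5], "twist": 0}, {"hand": 0.75, "delta_pos": [0, 0, 0], "twist": 0}, {"hand": 0.75, "delta_pos": [0, 0, 0], "twist": 0}]'

```text
time_s: 12.75
tool_pos: [0.614, 0.1994, 0.0117]
eef_rot: [-3.035, -0.81, 0.0]
force: [-0.6, 0.6, -5.9]
width: 0.378
```

Request:
send_rows --deltas '[{"hand": 0.75, "delta_pos": [0, 0, 1], "twist": 0}, {"hand": 0.75, "delta_pos": [0, 0, 0], "twist": 0}]'

```text
time_s: 12.95
tool_pos: [0.6141, 0.1994, 0.0107]
eef_rot: [3.035, 0.81, -0.0]
force: [-0.1, 0.6, -6.0]
width: 0.384
```

Request:
send_rows --deltas '[{"hand": 0.75, "delta_pos": [0, 0, 1], "twist": 0}, {"hand": 0.75, "delta_pos": [0, 0, 0], "twist": 0}]'

```text
time_s: 13.15
tool_pos: [0.6141, 0.1994, 0.0106]
eef_rot: [3.035, 0.81, 0.001]
force: [-3.7, -1.0, 2.7]
width: 0.383
```

```bash
python3 plan.py 613.8 199.5 10 -60.1 1
```

```text
t 13.15 pos [614.1 199.4  10.6] yaw -60.1 tilt 0.03 F [-3.7 -1.   2.7] w 0.383 q1,q6 [ 18. 168.]
dist 0.7 twist -0.0
[-0.2 -0.3  0.6] 0
```

Landed: the force swung from -6 to +2.7 N. I'll release and rise.

Request:
send_rows --deltas '[{"hand": 0.55, "delta_pos": [0, 0, 0], "twist": 0}, {"hand": 0.4, "delta_pos": [0, 0, 0], "twist": 0}, {"hand": 0.3, "delta_pos": [0, 0, 0], "twist": 0}, {"hand": 0.3, "delta_pos": [0, 0, -10], "twist": 0}, {"hand": 0.3, "delta_pos": [0, 0, -20], "twist": 0}]'

```text
time_s: 13.65
tool_pos: [0.6133, 0.1991, 0.0391]
eef_rot: [3.035, 0.81, -0.004]
force: [-0.0, 0.4, 0.2]
width: 0.698
```

Request:
send_rows --deltas '[{"hand": 0.3, "delta_pos": [0, 0, -30], "twist": 0}, {"hand": 0.3, "delta_pos": [0, 0, -40], "twist": 0}, {"hand": 0.3, "delta_pos": [0, 0, -45], "twist": 0}, {"hand": 0, "delta_pos": [0, 0, -35], "twist": 0}, {"hand": 0, "delta_pos": [-20, 17, 0], "twist": 0}]'

```text
time_s: 14.15
tool_pos: [0.6074, 0.1768, 0.1966]
eef_rot: [-3.034, -0.813, -0.015]
force: [-0.5, -0.6, 0.5]
width: 0.988
```

```bash
python3 plan.py;python3 - <<'E'
from m import *
c=cam('top'); cv2.imwrite('pics/t12.png',cv2.resize(c['img'][140:300,180:360],None,fx=3.5,fy=3.5,interpolation=cv2.INTER_CUBIC))
s=cam('side'); cv2.imwrite('pics/s12.png',cv2.resize(s['img'][130:290,210:350],None,fx=3.5,fy=3.5,interpolation=cv2.INTER_CUBIC))
b=(280,185,350,260)
depthfit(c,b,.034,.09,.042,'green')
depthfit(c,b,.018,.2,.024,'mask all')
E
```

```text
t 14.15 pos [607.4 176.8 196.6] yaw -60.0 tilt 0.57 F [-0.5 -0.6  0.5] w 0.988 q1,q6 [ 16. 166.]
green rect [523.1 -41.4] [77.4 78.5] 51.2 circ [523.  -41.8] 40.3 ell [523.1 -41.9] [78.  78.9]
mask all rect [526.6 -43.5] [103.1 101.9] 6.3 circ [526.8 -43.9] 52.5 ell [527.2 -43.6] [101.9 102.9]
```

View pics/t12.png

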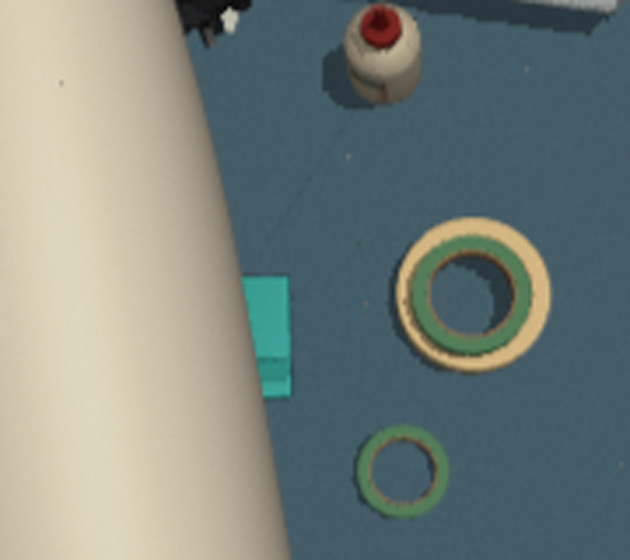

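View pics/s12.png

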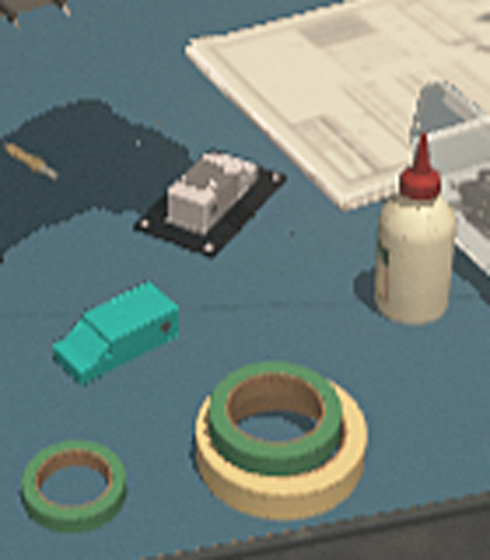

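The bar lies squarely on its mat in the side view. With the pile open, the large green ring is centred at (523.1, -41.7) with top at z 42 (measured diameter 78–79 mm), and the masking ring at (527, -43.7). I'll grip green's near wall, TCP at (490, -41.7), tool y along world x.

```bash
python3 plan.py 490.1 -41.7 130 0 8
```

```text
t 14.25 pos [605.4 173.2 192.6] yaw -60.2 tilt 0.19 F [ 0.2  0.3 -0.4] w 1.003 q1,q6 [ 16. 166.]
dist 251.8 twist -60.2
[-25.9  16.1   7.8] -7.52
[-27.8  12.6   7.8] -7.52
[-29.2   8.9   7.8] -7.52
[-30.1   5.    7.8] -7.52
[-30.5   1.    7.8] -7.52
[-30.4  -3.    7.8] -7.52
[-29.7  -7.    7.8] -7.52
[-28.5 -10.8   7.8] -7.52
```

Request:
send_rows --deltas '[{"hand": 0, "delta_pos": [-26, 16, 0], "twist": -7.5}, {"hand": 0, "delta_pos": [-28, 12.5, 0], "twist": -7.5}, {"hand": 0, "delta_pos": [-29, 9, 0], "twist": -7.5}, {"hand": 0.2, "delta_pos": [-30, 5, 5], "twist": -7.5}, {"hand": 0.4, "delta_pos": [-30.5, 1, 10], "twist": -7.5}]'

```text
time_s: 14.75
tool_pos: [0.5326, 0.0398, 0.1752]
eef_rot: [2.609, 1.749, 0.002]
force: [-0.1, -0.2, 0.6]
width: 0.692
```

Request:
send_rows --deltas '[{"hand": 0.5, "delta_pos": [-30.5, -3, 15], "twist": -7.5}, {"hand": 0.5, "delta_pos": [-30, -7, 16], "twist": -7.5}, {"hand": 0.5, "delta_pos": [-28.5, -11, 17], "twist": -7.5}, {"hand": 0.5, "delta_pos": [0, 0, 0], "twist": 0}, {"hand": 0.5, "delta_pos": [0, 0, 0], "twist": 0}]'

```text
time_s: 15.25
tool_pos: [0.489, -0.0407, 0.1268]
eef_rot: [-2.227, -2.215, -0.0]
force: [-0.1, -0.2, 0.4]
width: 0.497
```

```bash
python3 plan.py 490.1 -41.7 65 0 3;python3 - <<'E'
from m import *
c=cam('top'); cv2.imwrite('pics/t13.png',cv2.resize(c['img'][140:300,180:420],None,fx=3,fy=3,interpolation=cv2.INTER_CUBIC))
depthfit(c,(195,150,245,210),.012,.06,.025,'bar')
s=cam('side'); cv2.imwrite('pics/s13.png',cv2.resize(s['img'][150:290,210:350],None,fx=4,fy=4,interpolation=cv2.INTER_CUBIC))
E
```

```text
t 15.25 pos [489.  -40.7 126.8] yaw -0.3 tilt 0.02 F [-0.1 -0.2  0.4] w 0.497 q1,q6 [-5. 86.]
dist 61.8 twist -0.3
[-0.4  0.4 20.6] -0.31
[-0.4  0.4 20.6] 0
[-0.4  0.4 20.6] 0
bar rect [615.  199.1] [81.5 34.5] 30.5 circ [615.2 199.4] 42.5 ell [614.9 199. ] [36.3 99.5]
```

View pics/t13.png

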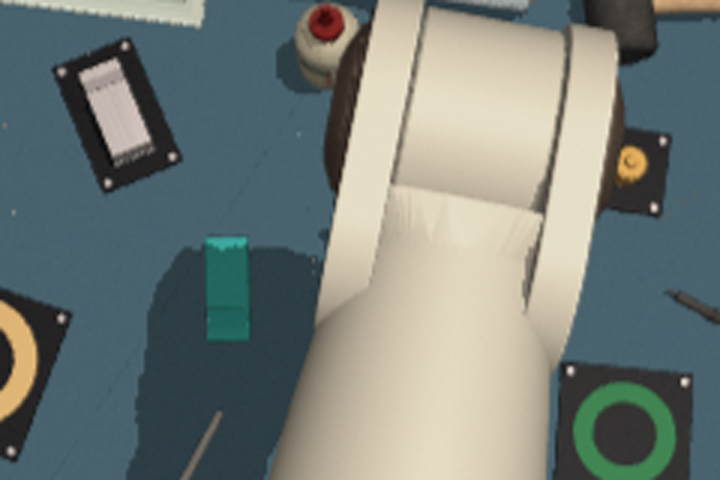

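View pics/s13.png

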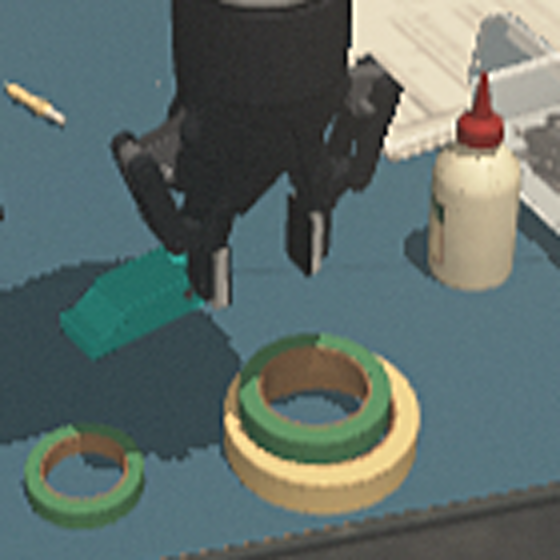

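The bar reads (615, 199.1) at 30.5°, against the oblong at (616.5, 201) at 29.9°, so it is within tolerance. The jaws hang above green's near wall. I'll go down in two stages.

Request:
send_rows --deltas '[{"hand": 0.5, "delta_pos": [-1, 1, 30], "twist": 0}, {"hand": 0.5, "delta_pos": [0, 0, 30], "twist": 0}, {"hand": 0.5, "delta_pos": [0, 0, 10], "twist": 0}, {"hand": 0.5, "delta_pos": [0, 0, 0], "twist": 0}, {"hand": 0.5, "delta_pos": [0, 0, 0], "twist": 0}]'

```text
time_s: 15.85
tool_pos: [0.4909, -0.0412, 0.0581]
eef_rot: [2.223, 2.219, 0.001]
force: [0.4, 0.4, 0.3]
width: 0.498
```

```bash
python3 plan.py 490.1 -41.7 29 0 3;python3 - <<'E'
from m import *
s=cam('side'); cv2.imwrite('pics/s14.png',cv2.resize(s['img'][190:290,240:340],None,fx=6,fy=6,interpolation=cv2.INTER_CUBIC))
E
```

```text
t 15.85 pos [490.9 -41.2  58.1] yaw -0.1 tilt 0.07 F [0.4 0.4 0.3] w 0.498 q1,q6 [-5. 85.]
dist 29.1 twist -0.1
[-0.2 -0.3  9.7] 0
[-0.2 -0.3  9.7] 0
[-0.2 -0.3  9.7] 0
```

View pics/s14.png

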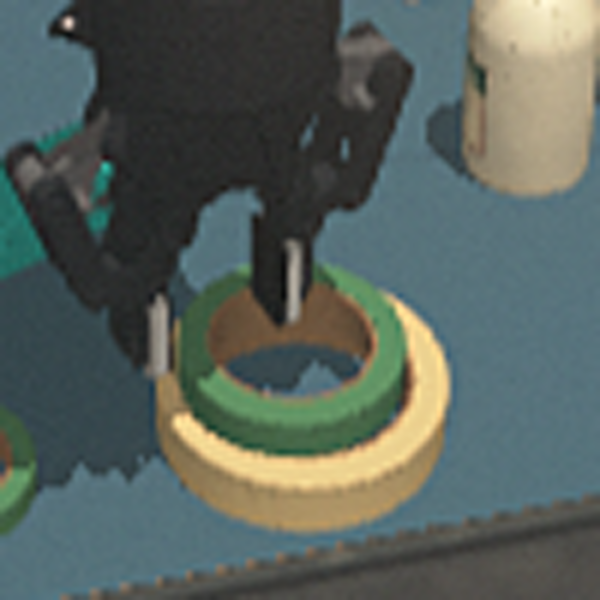

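One finger is above the hole and the other is outside the wall. Lowering to z ≈ 29, which stays above the masking roll's top at 24, and closing gently.

Request:
send_rows --deltas '[{"hand": 0.5, "delta_pos": [0, 0, 15], "twist": 0}, {"hand": 0.5, "delta_pos": [0, 0, 12], "twist": 0}, {"hand": 0.5, "delta_pos": [0, 0, 1], "twist": 0}, {"hand": 0.6, "delta_pos": [0, 0, 0], "twist": 0}, {"hand": 0.6, "delta_pos": [0, 0, 0], "twist": 0}]' --squeeze 30

```text
time_s: 16.4
tool_pos: [0.4902, -0.0416, 0.029]
eef_rot: [2.224, 2.219, 0.0]
force: [0.4, 0.3, 0.1]
width: 0.4
```

```bash
python3 plan.py 490.1 -41.7 29 0 1
```

```text
t 16.4 pos [490.2 -41.6  29. ] yaw -0.1 tilt 0.01 F [0.4 0.3 0.1] w 0.4 q1,q6 [-5. 85.]
dist 0.2 twist -0.1
[-0.1 -0.1 -0. ] 0
```

Request:
send_rows --deltas '[{"hand": 0.7, "delta_pos": [0, 0, 0], "twist": 0}, {"hand": 0.77, "delta_pos": [0, 0, 0], "twist": 0}, {"hand": 0.9, "delta_pos": [0, 0, 0], "twist": 0}, {"hand": 0.9, "delta_pos": [0, 0, 0], "twist": 0}]'

```text
time_s: 16.8
tool_pos: [0.4904, -0.0415, 0.0292]
eef_rot: [2.224, 2.219, 0.001]
force: [-0.4, 0.5, 2.0]
width: 0.155
```

```bash
python3 plan.py;python3 - <<'E'
from m import *
s=cam('side'); cv2.imwrite('pics/s15.png',cv2.resize(s['img'][190:290,240:340],None,fx=6,fy=6,interpolation=cv2.INTER_CUBIC))
E
```

```text
t 16.8 pos [490.4 -41.5  29.2] yaw -0.1 tilt 0.04 F [-0.4  0.5  2. ] w 0.155 q1,q6 [-5. 85.]
```

View pics/s15.png

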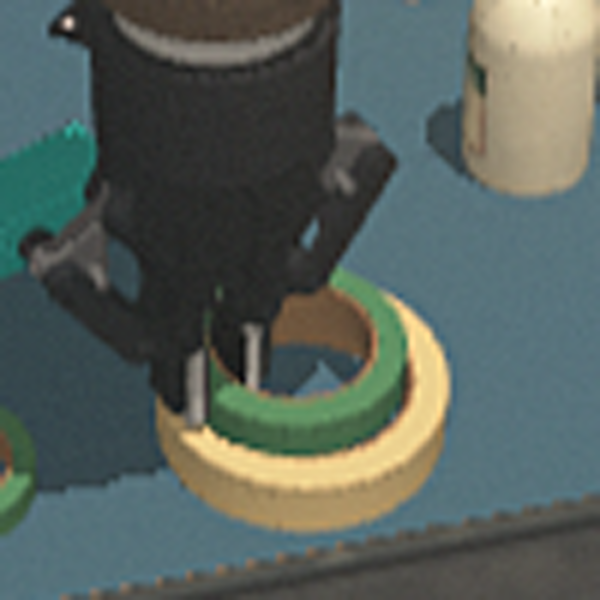

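Gripped; the opening of 0.155 matches the wall thickness. Lifting.

Request:
send_rows --deltas '[{"hand": 0.92, "delta_pos": [0, 0, -3], "twist": 0}, {"hand": 0.92, "delta_pos": [0, 0, -7], "twist": 0}, {"hand": 0.92, "delta_pos": [0, 0, -15], "twist": 0}, {"hand": 0.92, "delta_pos": [0, 0, -25], "twist": 0}, {"hand": 0.92, "delta_pos": [0, 0, -25], "twist": 0}]'

```text
time_s: 17.35
tool_pos: [0.49, -0.0415, 0.1056]
eef_rot: [2.224, 2.219, 0.0]
force: [0.7, -0.2, -0.9]
width: 0.147
```

```bash
python3 plan.py 373.2 -229.7 100 0 6;python3 - <<'E'
from m import *
s=cam('side'); cv2.imwrite('pics/s16.png',cv2.resize(s['img'][160:290,230:340],None,fx=5,fy=5,interpolation=cv2.INTER_CUBIC))
E
```

```text
t 17.35 pos [490.  -41.5 105.6] yaw -0.1 tilt 0.0 F [ 0.7 -0.2 -0.9] w 0.147 q1,q6 [-5. 85.]
dist 221.5 twist -0.1
[-31.4 -19.4   0.9] 0
[-31.4 -19.4   0.9] 0
[-31.4 -19.4   0.9] 0
[-31.4 -19.4   0.9] 0
[-31.4 -19.4   0.9] 0
[-31.4 -19.4   0.9] 0
```

View pics/s16.png

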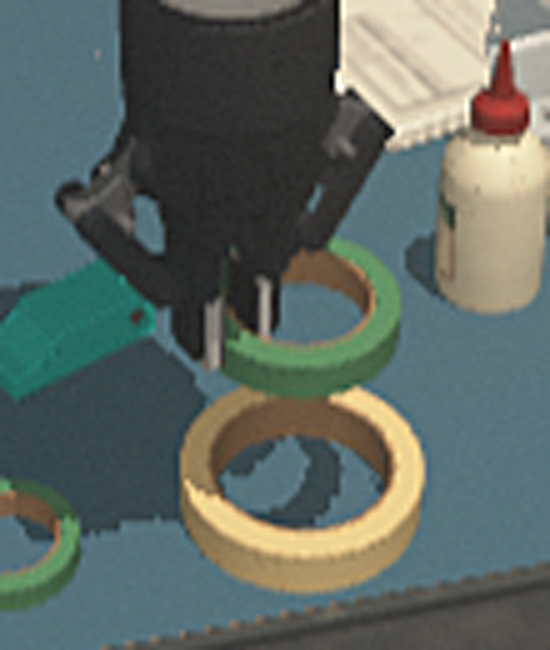

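Only the green ring lifted and it is level; the masking roll stayed. Carrying it to the green mat.

Request:
send_rows --deltas '[{"hand": 0.92, "delta_pos": [-31, -19, 0], "twist": 0}, {"hand": 0.92, "delta_pos": [-31, -19, 0], "twist": 0}, {"hand": 0.92, "delta_pos": [-31, -19, 0], "twist": 0}, {"hand": 0.92, "delta_pos": [-31, -20, 0], "twist": 0}, {"hand": 0.92, "delta_pos": [-32, -20, 0], "twist": 0}]'

```text
time_s: 17.9
tool_pos: [0.3921, -0.1984, 0.105]
eef_rot: [2.223, 2.218, 0.001]
force: [0.5, -0.7, -1.2]
width: 0.152
```

Request:
send_rows --deltas '[{"hand": 0.92, "delta_pos": [-32, -20, 10], "twist": 0}, {"hand": 0.92, "delta_pos": [0, 0, 25], "twist": 0}, {"hand": 0.92, "delta_pos": [0, 0, 25], "twist": 0}, {"hand": 0.92, "delta_pos": [0, 0, 20], "twist": 0}, {"hand": 0.92, "delta_pos": [0, 0, 0], "twist": 0}]'

```text
time_s: 18.4
tool_pos: [0.3715, -0.2287, 0.0223]
eef_rot: [-2.222, -2.216, 0.001]
force: [-0.7, 0.2, 0.4]
width: 0.155
```

Request:
send_rows --deltas '[{"hand": 0.92, "delta_pos": [0, 0, 0], "twist": 0}, {"hand": 0.92, "delta_pos": [0, 0, 0], "twist": 0}]'

```text
time_s: 18.6
tool_pos: [0.3736, -0.2297, 0.0255]
eef_rot: [2.222, 2.218, 0.001]
force: [0.6, 0.2, -1.3]
width: 0.152
```

```bash
python3 plan.py 373.2 -229.5 11 0 1;python3 - <<'E'
from m import *
s=cam('top'); cv2.imwrite('pics/t17.png',cv2.resize(s['img'][210:340,320:460],None,fx=4.5,fy=4.5,interpolation=cv2.INTER_CUBIC))
E
```

```text
t 18.6 pos [ 373.6 -229.7   25.5] yaw -0.1 tilt 0.12 F [ 0.6  0.2 -1.3] w 0.152 q1,q6 [-32.  59.]
dist 14.5 twist -0.1
[ 0.2 -0.4 14.5] 0
```

View pics/t17.png

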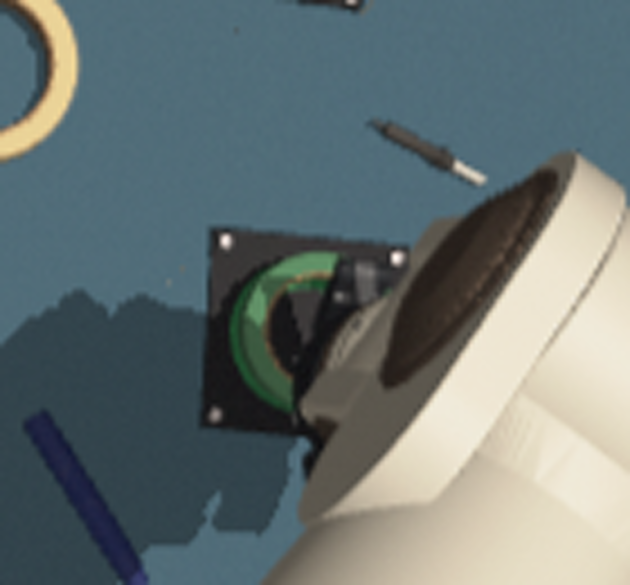

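The green ring hovers just over its painted ring and is aligned. Lowering to contact.

Request:
send_rows --deltas '[{"hand": 0.92, "delta_pos": [0, 0, 10], "twist": 0}, {"hand": 0.92, "delta_pos": [0, 0, 3], "twist": 0}, {"hand": 0.92, "delta_pos": [0, 0, 1], "twist": 0}, {"hand": 0.92, "delta_pos": [0, 0, 0], "twist": 0}, {"hand": 0.92, "delta_pos": [0, 0, 0], "twist": 0}]'

```text
time_s: 19.15
tool_pos: [0.3727, -0.2293, 0.0098]
eef_rot: [-2.224, -2.219, 0.0]
force: [0.2, -0.7, -0.4]
width: 0.153
```

Request:
send_rows --deltas '[{"hand": 0.92, "delta_pos": [0, 0, 1], "twist": 0}, {"hand": 0.92, "delta_pos": [0, 0, 0], "twist": 0}, {"hand": 0.92, "delta_pos": [0, 0, 0], "twist": 0}]'

```text
time_s: 19.45
tool_pos: [0.3729, -0.2294, 0.0092]
eef_rot: [2.224, 2.219, 0.0]
force: [-1.8, 1.0, 4.1]
width: 0.149
```

Request:
send_rows --deltas '[{"hand": 0.92, "delta_pos": [0, 0, 1], "twist": 0}, {"hand": 0.92, "delta_pos": [0, 0, 0], "twist": 0}, {"hand": 0.92, "delta_pos": [0, 0, 0], "twist": 0}]'

```text
time_s: 19.75
tool_pos: [0.373, -0.2294, 0.0091]
eef_rot: [2.223, 2.218, 0.0]
force: [-4.4, 3.1, 14.8]
width: 0.153
```

```bash
python3 plan.py 373.2 -229.5 9 0 1
```

```text
t 19.75 pos [ 373.  -229.4    9.1] yaw -0.1 tilt 0.06 F [-4.4  3.1 14.8] w 0.153 q1,q6 [-32.  59.]
dist 0.3 twist -0.1
[-0.1  0.2  0.1] 0
```

Request:
send_rows --deltas '[{"hand": 0.92, "delta_pos": [0, 0, -1], "twist": 0}, {"hand": 0.75, "delta_pos": [0, 0, 0], "twist": 0}, {"hand": 0.6, "delta_pos": [0, 0, 0], "twist": 0}, {"hand": 0.55, "delta_pos": [0, 0, 0], "twist": 0}, {"hand": 0.55, "delta_pos": [0, 0, -6], "twist": 0}]'

```text
time_s: 20.25
tool_pos: [0.3722, -0.2289, 0.0142]
eef_rot: [-2.223, -2.218, 0.001]
force: [-0.3, -0.1, -0.5]
width: 0.446
```

Request:
send_rows --deltas '[{"hand": 0.55, "delta_pos": [0, 0, -15], "twist": 0}, {"hand": 0.55, "delta_pos": [0, 0, -30], "twist": 0}, {"hand": 0.55, "delta_pos": [0, 0, -40], "twist": 0}, {"hand": 0.55, "delta_pos": [20, 20, -20], "twist": 0}, {"hand": 0.55, "delta_pos": [30, 20, 0], "twist": 0}]'

```text
time_s: 20.75
tool_pos: [0.4147, -0.1803, 0.1237]
eef_rot: [2.223, 2.212, 0.003]
force: [0.9, -1.0, 0.1]
width: 0.453
```

```bash
python3 plan.py 484 -43.7 100 0 5;python3 - <<'E'
from m import *
s=cam('top'); cv2.imwrite('pics/t18.png',cv2.resize(s['img'][180:340,280:460],None,fx=3.5,fy=3.5,interpolation=cv2.INTER_CUBIC))
depthfit(s,(280,185,350,260),.018,.2,.024,'mask all')
E
```

```text
t 20.75 pos [ 414.7 -180.3  123.7] yaw -0.3 tilt 0.34 F [ 0.9 -1.   0.1] w 0.453 q1,q6 [-23.  67.]
dist 155.0 twist -0.3
[27.4 13.7  4.7] 0
[27.4 13.7  4.7] 0
[27.4 13.7  4.7] 0
[27.4 13.7  4.7] 0
[27.4 13.7  4.7] 0
mask all rect [526.6 -43.5] [103.1 101.9] 6.3 circ [527.  -43.9] 52.4 ell [527.1 -43.6] [101.8 103.2]
```

View pics/t18.png

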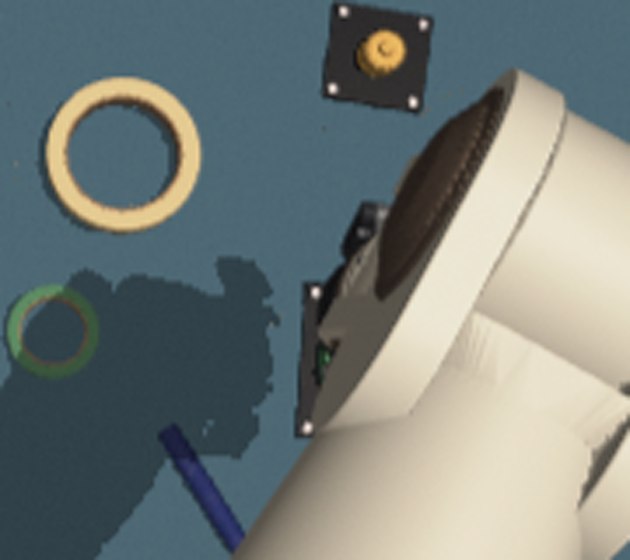

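The masking roll is at (527, -43.7). Moving over its near wall, then checking green with the arm out of the way.

Request:
send_rows --deltas '[{"hand": 0.55, "delta_pos": [27, 14, 2], "twist": 0}, {"hand": 0.55, "delta_pos": [27, 14, 2], "twist": 0}, {"hand": 0.55, "delta_pos": [27, 14, 2], "twist": 0}, {"hand": 0.55, "delta_pos": [27, 13.5, 2], "twist": 0}, {"hand": 0.5, "delta_pos": [27, 13.5, 2], "twist": 0}]'

```text
time_s: 21.3
tool_pos: [0.4826, -0.0433, 0.11]
eef_rot: [2.224, 2.219, 0.0]
force: [0.8, 0.1, 0.1]
width: 0.5
```

Request:
send_rows --deltas '[{"hand": 0.5, "delta_pos": [0, 0, 0], "twist": 0}, {"hand": 0.5, "delta_pos": [0, 0, 0], "twist": 0}]'

```text
time_s: 21.5
tool_pos: [0.4821, -0.0441, 0.1098]
eef_rot: [-2.222, -2.22, 0.001]
force: [-0.6, -0.3, 0.3]
width: 0.505
```

```bash
python3 plan.py 484 -43.7 12 0 5;python3 - <<'E'
from m import *
c=cam('top'); cv2.imwrite('pics/t19.png',cv2.resize(c['img'][160:330,270:450],None,fx=3.5,fy=3.5,interpolation=cv2.INTER_CUBIC))
depthfit(c,(358,255,418,315),.012,.06,.022,'green')
depthfit(c,(370,175,408,215),.015,.05,.026,'die top')
E
```

```text
t 21.5 pos [482.1 -44.1 109.8] yaw -0.0 tilt 0.03 F [-0.6 -0.3  0.3] w 0.505 q1,q6 [-5. 85.]
dist 97.8 twist -0.0
[ 0.1  0.4 19.6] 0
[ 0.1  0.4 19.6] 0
[ 0.1  0.4 19.6] 0
[ 0.1  0.4 19.6] 0
[ 0.1  0.4 19.6] 0
green rect [ 405.4 -228.8] [77.6 79.3] 6.5 circ [ 405.6 -228.9] 40.8 ell [ 405.9 -228.7] [78.2 79.8]
die top rect [ 616.6 -216.8] [19.4 29. ] 76.3 circ [ 617.3 -213.6] 14.8 ell [ 617.1 -216.4] [19.3 30. ]
```

View pics/t19.png

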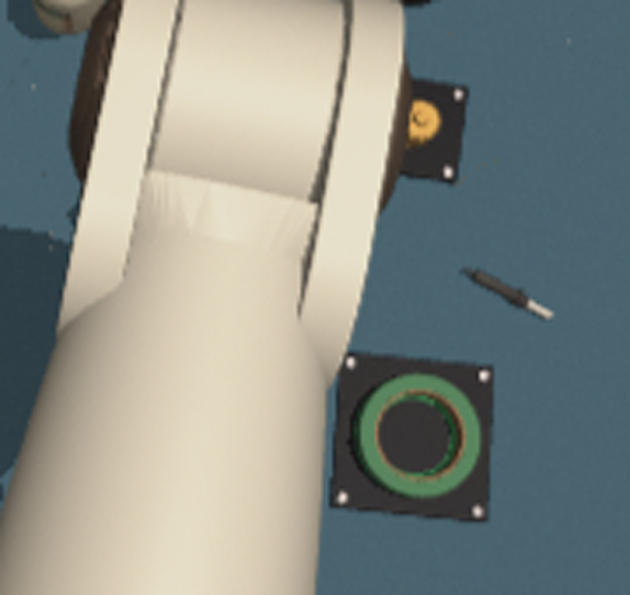

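Green sits at (405.6, -228.8), within 1 mm of its spot, and flat. Next, down on the masking roll.

Request:
send_rows --deltas '[{"hand": 0.5, "delta_pos": [0, 1.5, 25], "twist": 0}, {"hand": 0.5, "delta_pos": [0, 0, 25], "twist": 0}, {"hand": 0.5, "delta_pos": [0, 0, 10], "twist": 0}, {"hand": 0.5, "delta_pos": [0, 0, 0], "twist": 0}, {"hand": 0.5, "delta_pos": [0, 0, 0], "twist": 0}]'

```text
time_s: 22.05
tool_pos: [0.4839, -0.045, 0.0508]
eef_rot: [2.224, 2.218, 0.001]
force: [0.6, -0.1, -0.1]
width: 0.499
```

```bash
python3 plan.py 484 -43.7 9 0 1;python3 - <<'E'
from m import *
s=cam('side'); cv2.imwrite('pics/s20.png',cv2.resize(s['img'][190:290,230:340],None,fx=6,fy=6,interpolation=cv2.INTER_CUBIC))
E
```

```text
t 22.05 pos [483.9 -45.   50.8] yaw -0.2 tilt 0.05 F [ 0.6 -0.1 -0.1] w 0.499 q1,q6 [-5. 85.]
dist 41.8 twist -0.2
[ 1.3  0.1 41.8] 0
```

View pics/s20.png

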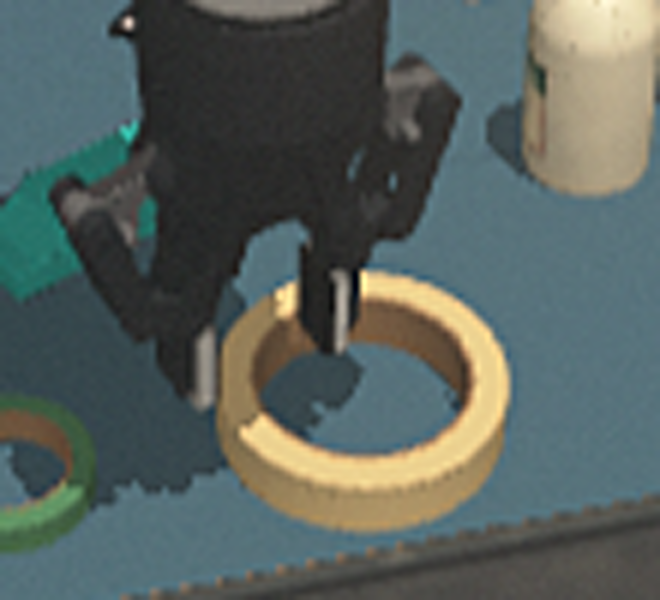

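Jaws straddle the near wall and clear the small green ring. Going down, then closing.

Request:
send_rows --deltas '[{"hand": 0.5, "delta_pos": [1, 0, 20], "twist": 0}, {"hand": 0.5, "delta_pos": [0, 0, 15], "twist": 0}, {"hand": 0.5, "delta_pos": [0, 0, 6], "twist": 0}, {"hand": 0.6, "delta_pos": [0, 0, 0], "twist": 0}, {"hand": 0.65, "delta_pos": [0, 0, 0], "twist": 0}]'

```text
time_s: 22.6
tool_pos: [0.4842, -0.0436, 0.0099]
eef_rot: [2.223, 2.218, 0.001]
force: [0.4, -0.1, 0.6]
width: 0.352
```

Request:
send_rows --deltas '[{"hand": 0.72, "delta_pos": [0, 0, 0], "twist": 0}, {"hand": 0.8, "delta_pos": [0, 0, 0], "twist": 0}, {"hand": 0.9, "delta_pos": [0, 0, 0], "twist": 0}, {"hand": 0.9, "delta_pos": [0, 0, 0], "twist": 0}]' --squeeze 35

```text
time_s: 23.0
tool_pos: [0.484, -0.0436, 0.0096]
eef_rot: [2.223, 2.218, 0.001]
force: [-2.1, 0.1, 5.5]
width: 0.155
```

```bash
python3 plan.py
```

```text
t 23.0 pos [484.  -43.6   9.6] yaw -0.1 tilt 0.05 F [-2.1  0.1  5.5] w 0.155 q1,q6 [-5. 85.]
```

```bash
python3 - <<'E'
from m import *
s=cam('side'); cv2.imwrite('pics/s21.png',cv2.resize(s['img'][190:290,230:340],None,fx=6,fy=6,interpolation=cv2.INTER_CUBIC))
E
```

```text
(no output)
```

View pics/s21.png

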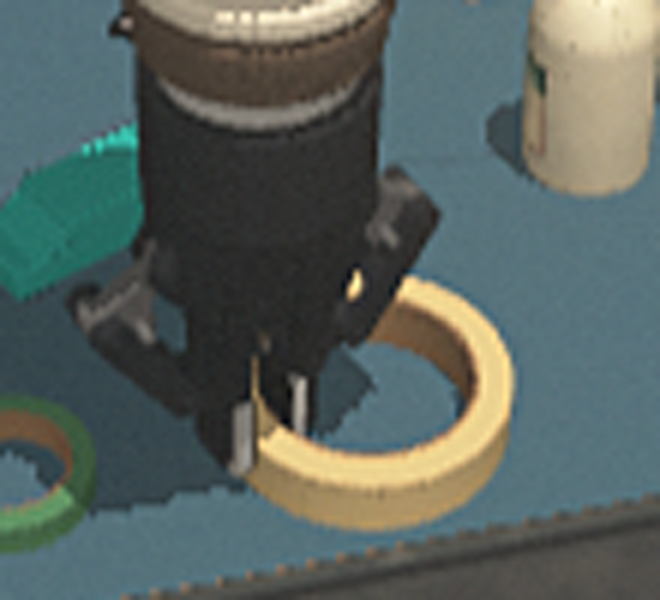

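Both pads are on the wall. Lifting gently to test the hold.

Request:
send_rows --deltas '[{"hand": 0.92, "delta_pos": [0, 0, -3], "twist": 0}, {"hand": 0.92, "delta_pos": [0, 0, -7], "twist": 0}, {"hand": 0.92, "delta_pos": [0, 0, -15], "twist": 0}, {"hand": 0.92, "delta_pos": [0, 0, -30], "twist": 0}, {"hand": 0.92, "delta_pos": [0, 0, -40], "twist": 0}]'

```text
time_s: 23.55
tool_pos: [0.4825, -0.0434, 0.1037]
eef_rot: [-2.222, -2.217, 0.003]
force: [1.2, 0.5, -0.6]
width: 0.154
```

```bash
python3 plan.py 360.5 287 105 0 9; python3 - <<'E'
from m import *
s=cam('side'); cv2.imwrite('pics/s22.png',cv2.resize(s['img'][150:290,220:340],None,fx=4.5,fy=4.5,interpolation=cv2.INTER_CUBIC))
c=cam('top'); P=pts(c); q=P[180:290,270:370]; m=(q[...,2]>.05)&(q[...,2]<.16)
h=cv2.cvtColor(c['img'],cv2.COLOR_BGR2HSV)[180:290,270:370]
m&=(h[...,0]>12)&(h[...,0]<30)&(h[...,1]>70); print(m.sum(), q[m].min(0) if m.any() else 0, q[m].max(0) if m.any() else 0)
E
```

```text
t 23.55 pos [482.5 -43.4 103.7] yaw -0.1 tilt 0.17 F [ 1.2  0.5 -0.6] w 0.154 q1,q6 [-5. 85.]
dist 352.3 twist -0.1
[ 36.7 -13.6  -0.1] 0
[ 36.7 -13.6  -0.1] 0
[ 36.7 -13.6  -0.1] 0
[ 36.7 -13.6  -0.1] 0
[ 36.7 -13.6  -0.1] 0
[ 36.7 -13.6  -0.1] 0
[ 36.7 -13.6  -0.1] 0
[ 36.7 -13.6  -0.1] 0
[ 36.7 -13.6  -0.1] 0
0 0 0
```

View pics/s22.png

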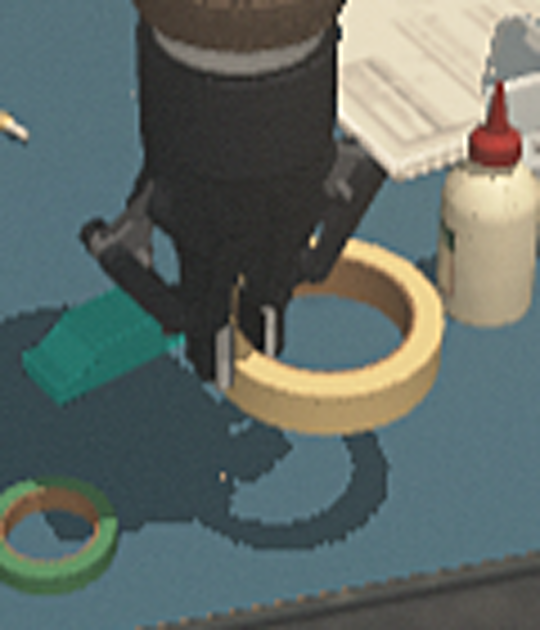

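Held level. Carrying it to the beige mat.

Request:
send_rows --deltas '[{"hand": 0.92, "delta_pos": [30, -11, 0], "twist": 0}, {"hand": 0.92, "delta_pos": [36, -13, 0], "twist": 0}, {"hand": 0.92, "delta_pos": [37, -14, 0], "twist": 0}, {"hand": 0.92, "delta_pos": [37, -14, 0], "twist": 0}, {"hand": 0.92, "delta_pos": [37, -14, 0], "twist": 0}]'

```text
time_s: 24.15
tool_pos: [0.4173, 0.1349, 0.1038]
eef_rot: [2.224, 2.218, 0.0]
force: [0.6, 0.1, -0.4]
width: 0.154
```

Request:
send_rows --deltas '[{"hand": 0.92, "delta_pos": [37, -14, 0], "twist": 0}, {"hand": 0.92, "delta_pos": [37, -14, 0], "twist": 0}, {"hand": 0.92, "delta_pos": [37, -14, 0], "twist": 0}, {"hand": 0.92, "delta_pos": [30, -11, 0], "twist": 0}, {"hand": 0.92, "delta_pos": [12, -4, 10], "twist": 0}]'

```text
time_s: 24.65
tool_pos: [0.3609, 0.2893, 0.0946]
eef_rot: [-2.221, -2.222, -0.003]
force: [0.1, -1.2, -0.3]
width: 0.153
```

Request:
send_rows --deltas '[{"hand": 0.92, "delta_pos": [0, 0, 20], "twist": 0}, {"hand": 0.92, "delta_pos": [0, 0, 25], "twist": 0}, {"hand": 0.92, "delta_pos": [0, 0, 15], "twist": 0}, {"hand": 0.92, "delta_pos": [0, 0, 0], "twist": 0}, {"hand": 0.92, "delta_pos": [0, 0, 0], "twist": 0}]'

```text
time_s: 25.15
tool_pos: [0.3615, 0.2863, 0.0338]
eef_rot: [2.224, 2.218, -0.001]
force: [0.3, -0.2, -1.2]
width: 0.152
```

```bash
python3 plan.py 360.6 286.9 14 0 1; python3 - <<'E'
from m import *
s=cam('side'); cv2.imwrite('pics/s23.png',cv2.resize(s['img'][120:240,110:250],None,fx=4.5,fy=4.5,interpolation=cv2.INTER_CUBIC))
c=cam('top'); cv2.imwrite('pics/t23.png',cv2.resize(c['img'][200:320,110:240],None,fx=4.5,fy=4.5,interpolation=cv2.INTER_CUBIC))
E
```

```text
t 25.15 pos [361.5 286.3  33.8] yaw -0.2 tilt 0.04 F [ 0.3 -0.2 -1.2] w 0.152 q1,q6 [ 38. 129.]
dist 19.8 twist -0.2
[ 0.6 -0.9 19.8] 0
```

View pics/s23.png

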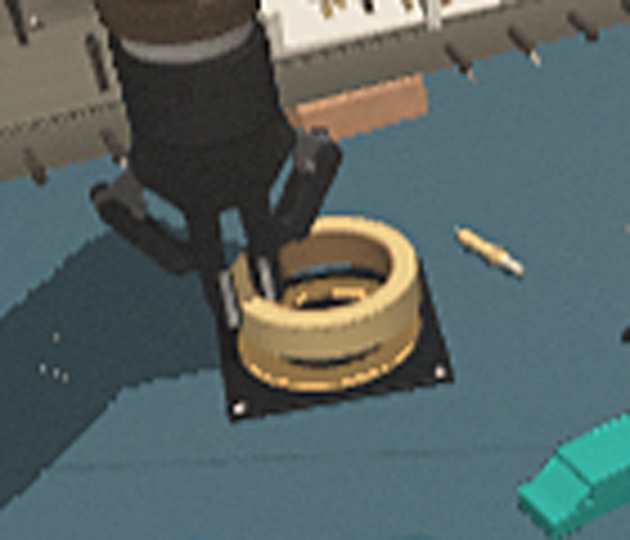

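View pics/t23.png

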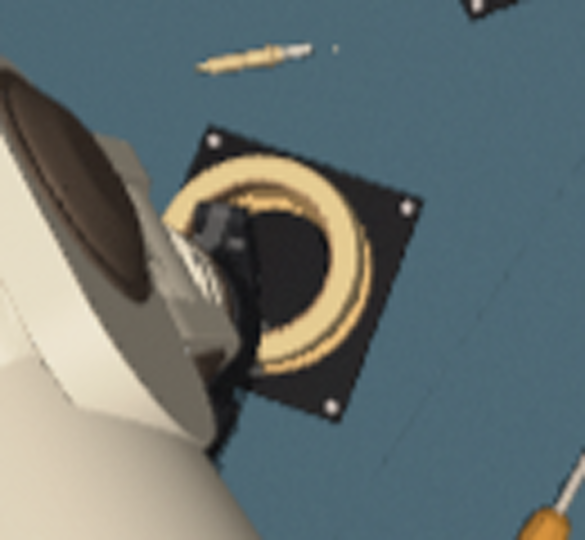

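The roll hovers level about 20 mm above its painted ring; the side view shows it concentric, allowing for perspective. Lowering to contact.

Request:
send_rows --deltas '[{"hand": 0.92, "delta_pos": [0.5, -1, 10], "twist": 0}, {"hand": 0.92, "delta_pos": [0, 0, 7], "twist": 0}, {"hand": 0.92, "delta_pos": [0, 0, 1.5], "twist": 0}, {"hand": 0.92, "delta_pos": [0, 0, 0], "twist": 0}, {"hand": 0.92, "delta_pos": [0, 0, 0], "twist": 0}]'

```text
time_s: 25.75
tool_pos: [0.3605, 0.2873, 0.0154]
eef_rot: [2.224, 2.219, 0.0]
force: [0.2, -0.5, 0.4]
width: 0.154
```

Request:
send_rows --deltas '[{"hand": 0.92, "delta_pos": [0, 0, 1], "twist": 0}, {"hand": 0.92, "delta_pos": [0, 0, 0], "twist": 0}, {"hand": 0.92, "delta_pos": [0, 0, 0], "twist": 0}]'

```text
time_s: 26.05
tool_pos: [0.3605, 0.2873, 0.0144]
eef_rot: [2.224, 2.219, 0.0]
force: [0.9, -0.0, -1.0]
width: 0.154
```

```bash
python3 plan.py 360.6 286.9 14 0 1
```

```text
t 26.05 pos [360.5 287.3  14.4] yaw -0.1 tilt 0.01 F [ 0.9 -0.  -1. ] w 0.154 q1,q6 [ 39. 129.]
dist 0.6 twist -0.1
[-0.4  0.1  0.4] 0
```

Request:
send_rows --deltas '[{"hand": 0.92, "delta_pos": [0, 0, 1], "twist": 0}, {"hand": 0.92, "delta_pos": [0, 0, 0], "twist": 0}, {"hand": 0.92, "delta_pos": [0, 0, 0], "twist": 0}]'

```text
time_s: 26.35
tool_pos: [0.3605, 0.2873, 0.0135]
eef_rot: [2.224, 2.219, 0.001]
force: [-0.9, -0.8, 1.9]
width: 0.159
```

Request:
send_rows --deltas '[{"hand": 0.92, "delta_pos": [0, 0, 0.5], "twist": 0}, {"hand": 0.92, "delta_pos": [0, 0, 0], "twist": 0}, {"hand": 0.92, "delta_pos": [0, 0, 0], "twist": 0}]'

```text
time_s: 26.65
tool_pos: [0.3605, 0.2874, 0.0135]
eef_rot: [2.224, 2.219, 0.001]
force: [-2.7, -2.7, 7.5]
width: 0.158
```

Contact. Releasing and rising.

Request:
send_rows --deltas '[{"hand": 0.8, "delta_pos": [0, 0, 0], "twist": 0}, {"hand": 0.65, "delta_pos": [0, 0, 0], "twist": 0}, {"hand": 0.55, "delta_pos": [0, 0, 0], "twist": 0}, {"hand": 0.55, "delta_pos": [0, 0, 0], "twist": 0}, {"hand": 0.55, "delta_pos": [0, 0, -8], "twist": 0}]'

```text
time_s: 27.15
tool_pos: [0.3598, 0.2868, 0.0201]
eef_rot: [-2.224, -2.219, 0.003]
force: [0.1, 0.7, -1.2]
width: 0.451
```

Request:
send_rows --deltas '[{"hand": 0.55, "delta_pos": [0, 0, -20], "twist": 0}, {"hand": 0.55, "delta_pos": [0, 0, -35], "twist": 0}, {"hand": 0.55, "delta_pos": [0, 0, -45], "twist": 0}, {"hand": 0.55, "delta_pos": [0, 0, -45], "twist": 0}, {"hand": 0.55, "delta_pos": [30, 20, -20], "twist": 0}]'

```text
time_s: 27.65
tool_pos: [0.3805, 0.3165, 0.1921]
eef_rot: [2.225, 2.217, 0.01]
force: [1.5, 0.6, 0.1]
width: 0.452
```

Request:
send_rows --deltas '[{"hand": 0.55, "delta_pos": [40, -20, 0], "twist": 0}, {"hand": 0.55, "delta_pos": [40, -25, 0], "twist": 0}, {"hand": 0.55, "delta_pos": [40, -25, 0], "twist": 0}, {"hand": 0.55, "delta_pos": [40, -25, 0], "twist": 0}, {"hand": 0.55, "delta_pos": [0, 0, 0], "twist": 0}]'

```text
time_s: 28.15
tool_pos: [0.2829, 0.4809, 0.1855]
eef_rot: [-2.218, -2.223, 0.0]
force: [0.1, -1.6, 0.1]
width: 0.453
```

```bash
python3 plan.py; python3 - <<'E'
from m import *
c=cam('top'); cv2.imwrite('pics/t24.png',c['img'])
s=cam('side'); cv2.imwrite('pics/s24.png',s['img'])
for a in [((130,220,212,300),.016,.06,.028,'mask 403.6,286.9'),((358,255,418,315),.012,.06,.022,'green 406,-229.7'),((370,175,408,215),.015,.05,.026,'die 618.3,-214.1'),((195,150,245,210),.012,.06,.025,'bar 616.5,201')]:
    try: depthfit(c,*a)
    except Exception as e: print(a[-1],'fail')
E
```

```text
t 28.15 pos [282.9 480.9 185.5] yaw 0.1 tilt 0.06 F [ 0.1 -1.6  0.1] w 0.453 q1,q6 [ 60. 149.]
mask 403.6,286.9 rect [406.5 285.6] [102.  105.2] 6.5 circ [405.7 285.7] 53.4 ell [405.9 286. ] [102.2 104.5]
green 406,-229.7 rect [ 405.5 -228.7] [78.3 78.6] 4.4 circ [ 406.  -228.5] 40.8 ell [ 405.9 -228.7] [78.2 79.9]
die 618.3,-214.1 rect [ 616.5 -212.5] [26.8 29.9] 50.9 circ [ 616.9 -212.4] 15.3 ell [ 616.8 -212.9] [26.3 29. ]
bar 616.5,201 rect [615.3 199.3] [80.9 34.5] 30.5 circ [615.2 199.8] 42.4 ell [615.2 199. ] [36.2 98.9]
```

View pics/t24.png

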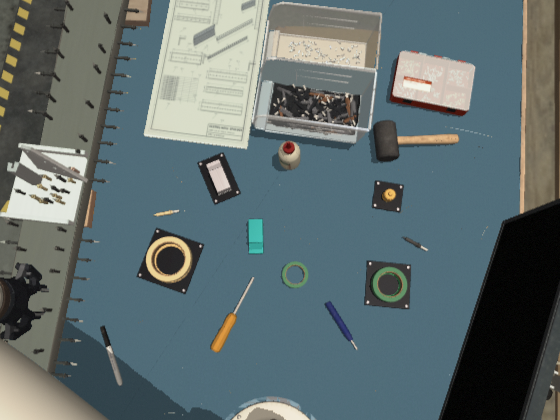

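View pics/s24.png

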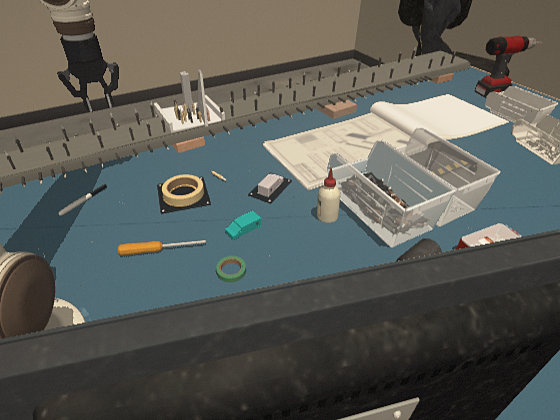

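All four are on their mats and within about 3 mm. The bottle stands where it was and the arm is clear. Settling briefly, then handing in.

Request:
send_rows --deltas '[{"hand": 0.55, "delta_pos": [0, 0, 0], "twist": 0}, {"hand": 0.55, "delta_pos": [0, 0, 0], "twist": 0}, {"hand": 0.55, "delta_pos": [0, 0, 0], "twist": 0}]'

```text
time_s: 28.55
tool_pos: [0.2866, 0.4766, 0.1862]
eef_rot: [-2.226, -2.217, -0.001]
force: [-0.2, 0.2, 0.6]
width: 0.449
```

```bash
python3 -c "
from h import *
o=status.get_obs(); print(o['time_s'],o['force'],np.abs(o['dq']).max())
print(ticket.close_job())"
```

```text
28.55 [-0.16234621  0.18701866  0.56733026] 0.004275382344694572
the job is handed in; nothing more can be done
None
```

I moved the die, the steel bar, the large green tape and the masking tape, in that order, each released on its own mat before I took the next. I handed the job in at 28.6 s; no verdict was reported.

In the last top view, each centre compared with its coloured shape was:

| Thing | Offset from the shape's centre |
|---|---|
| Brass die | about 2 mm |
| Steel bar | about 2 mm, turned 0.6° from its oblong |
| Green tape | about 1 mm |
| Masking tape | about 2.5 mm |

- **Surroundings:** the last pictures show the oil bottle standing where it was. The turquoise bar and the small green ring are untouched, and the arm is clear of everything with no force on it.
- **Checks:** none failed. The arm hid the die and part of the green tape while I set them down, so I judged contact by force and confirmed both positions afterwards from the top camera.
- **One odd reading:** the jaw opening on the masking tape read about 13 mm, against a wall of about 19 mm. The tape still held firmly and landed level.

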